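Set out the soldering place on a goldsmith's bench

ROBOT

A 7-joint arm with a two-finger parallel gripper is mounted at the origin on a cart in front of the work surface, level with it; the furniture and walls round the work are solid. World frame = base frame: x ahead of the robot, y to its left, z up, the work surface at z = 0. Lengths are in m, angles in rad, forces in N, time in s.
With the tool pointing down it reaches from about 0.425 to 0.875 m from the base axis. Payload 8.4 kg.
Tool frame: the origin (TCP) lies between the finger pads; the fingertips stand 17 mm ahead of it and the grasp point (between the pads) lies 2 mm behind it; y points along the fingers, x is the direction in which the jaws open and shut, and the axes are right-handed (so a half turn about y gives the same grasp; the last joint's range is limited). The gripper opens to 85 mm and grips with 20 to 120 N. Pads are 22 mm wide; open, the fingers measure 114 mm over their backs; the gripper's body (76 mm by 85 mm) begins 54 mm behind the grasp point. The pads swing forward as they close: fully open they stand 13 mm farther back than shut.
Start: joints at [-1.378, 0.333, 0.04, 1.465, -0.013, 1.343, -0.059], TCP at [0.187, 0.622, 0.248] pointing down, gripper open.
Joint ranges: [-2.58, 2.58], [-0.38, 2.09], [-1.3, 1.39], [0.25, 2.4], [-1.5, 4.64], [0.08, 2.09], [-2.65, 2.65]. Speed limits (rad/s): [2.22, 2.22, 2.79, 2.79, 3.14, 3.14, 3.14].

INTERFACE

Orientations are given as a unit quaternion [x, y, z, w].
In Python, from workcell import ctrl gives the robot as it stands.
- The arm moves only by the shell command python3 -m inch 'ROWS'. ROWS is JSON, one flat list of numbers, 7 for each row, row after row: the shift along the world's x, y, z each as a share of 0.025 m, from -1 to 1, then the turn, a rotation vector about the world's x, y, z each as a share of 5 degrees, from -1 to 1, then the closure, from 0 (fully open) to 1 (shut). A call has 1 to 20 rows; each row shifts and turns the commanded pose from where the row before left it; what a row does not reach is not made up. A row lasts 1/12 s, in which the tool goes at most 41.7 mm and 7.16 degrees, less where a joint would pass 70% of its speed; a pose out of reach is approached as far as the arm can. A call with a number of a shift or a turn outside -1 to 1 is refused whole. A call with a gripper value outside its range is refused whole. The fingers move at their own pace and stop on an object; the grip force is fixed at half the most. Time passes only in rows, so rows that do not move let the fingers close. It gives the time, the measured TCP pose, the force and the opening at its end, in the units of the state.
- ctrl.state(): the state, without advancing time (a new reading comes with each control period).
- ctrl.camera(name): name is "scene" or "side" or "wrist"; returns a dict with "image" (420x560x3 uint8, red, green, blue), "camera_matrix" (3x3 intrinsics, pixels), "view" (4x4, takes a point from world to camera coordinates). Camera axes: x right, y down, z forward; pixel columns grow to the right and rows downward; lengths in m; the calibration is good to about 2 mm. A picture is of the moment at which its call begins. There is no depth.
- ctrl.job_done(): hands the job in, once; it reports no verdict.
The state is a dict: "clock": time; "joint_positions": joint angles; "joint_vel": joint speeds; "joint_efforts": joint torques, N m; "tcp_pos": TCP position; "orientation": TCP orientation; "force": force on the tool from outside, world axes, zero at the start; "torque": the same for the moment, N m; "gripper_width": finger opening in m.
Only numpy, scipy, OpenCV 4.12 (cv2) and the standard library are available. Lean on these libraries where they do the work, as an engineer would, in place of code of your own. Each camera call takes 0.05 s, during which the arm holds its last target.

TASK

Set out the soldering place around the square steel plate, as seen from the robot: stand the charcoal block in the middle of the plate, lay the grey firebrick flat behind the plate, centred and parallel to its rear edge with a gap of about 25 mm, and lay the white block flat and square on top of the firebrick as a heat wall. Set the flat round tin halfway between the plate and the lidded salve jar, and set the loupe on its wide rim on the opposite side of the plate, in line and the same distance from the plate's middle as the tin. Leave the plate and the salve jar where they stand.

Things in the scene. Friction and masses are not known exactly. Their poses are not given: they have to be found in the camera images.
- plate: Square dark brown steel bench plate lying flat, 70 (x) x 74 (y) x 13 mm, loose, 0.5 kg. Origin: centre of its underside (on the bench, z = 0). +x points away from the robot ('behind' the plate), +y to the robot's left, turned by at most 0.15 rad. The jar stands about 150 mm from the plate's centre, along the plate's +y or -y.
- jar: Round cream screw jar with a ribbed white lid, 64 mm in diameter, 56 mm tall, loose, about 0.25 kg; stands left or right of the plate. Origin: centre of its underside.
- firebrick: Grey-brown oblong heat brick lying flat, 37 (x) x 73 (y) x 25 (z) mm, about 0.06 kg. Origin: centre of its underside; y along its length, z up. Turned by up to about 0.6 rad from length across the robot's view.
- white_block: White oblong heat block lying flat, 41 (x) x 67 (y) x 27 (z) mm, about 0.06 kg. Origin: centre of its underside; y along its length, z up. Turned by up to about 0.6 rad likewise.
- charcoal_block: Dark brown short heat block of charcoal, 35 (x) x 47 (y) x 35 (z) mm, about 0.05 kg. Origin: centre of its underside; y along its length, z up. Turned by up to about 0.6 rad likewise.
- round_tin: Flat round pale metal tin with a whitish lid, 39 mm in diameter, 13 mm tall, about 0.04 kg. Origin: centre of its underside; z up.
- loupe: Small grey loupe shaped like a tapered cup standing on its wide rim, 31 mm in diameter at the foot, a little narrower at the top, 22 mm tall, about 0.03 kg. Origin: centre of its underside; z up.
Mind the look-alikes: they are no part of the job. What is shaped like the round_tin but purple is not meant.

How it is judged:
By the outcome, as a careful person would: the job done as asked, in the order asked, and still so for the second after the job is handed in, with the robot touching nothing.
It also fails if it takes over 115 s, if anything falls off the work surface, if the arm or the gripper's body presses on something with over 40 N, if the wrist force passes 120 N, or if a joint passes its speed limit or range.

## Working session

There is one attempt and no reset: what is moved stays moved. The work goes in short steps, Python scripts to look and compute and a shell command to move; the robot and the scene stay as the last step left them, time stands still between calls to the robot, and variables do not carry over. Pictures are saved under pics/ and viewed, and the job is handed in when it is done.

```bash
ls; mkdir -p pics; python3 - <<'E'
from workcell import ctrl
import cv2
for n in ["scene","side","wrist"]:
    c=ctrl.camera(n); cv2.imwrite(f"pics/{n}0.png",c["image"][:,:,::-1]); print(n,c["camera_matrix"].round(1).tolist(),c["view"].round(3).tolist())
print(ctrl.state())
E
```

```text
pics
scene [[461.5, 0.0, 277.6], [0.0, 461.5, 213.5], [0.0, 0.0, 1.0]] [[-0.576, -0.817, 0.011, 0.429], [-0.528, 0.361, -0.769, 0.181], [0.624, -0.449, -0.639, 0.704], [0.0, 0.0, 0.0, 1.0]]
side [[386.4, 0.0, 277.0], [0.0, 386.4, 212.0], [0.0, 0.0, 1.0]] [[0.989, -0.146, -0.007, -0.394], [-0.07, -0.433, -0.899, 0.176], [0.128, 0.89, -0.438, 0.596], [0.0, 0.0, 0.0, 1.0]]
wrist [[333.2, 0.0, 280.0], [0.0, 333.2, 210.9], [0.0, 0.0, 1.0]] [[0.287, 0.958, -0.001, -0.65], [0.909, -0.272, 0.317, -0.041], [0.303, -0.092, -0.949, 0.38], [0.0, 0.0, 0.0, 1.0]]
{'clock': 0.15, 'joint_positions': array([-1.37817199,  0.33374414,  0.03987764,  1.46605398, -0.01338543,
        1.34328725, -0.05850992]), 'joint_vel': array([-0.00013201, -0.00275169, -0.00030474, -0.00309584,  0.00145967,
        0.00208501,  0.00070211]), 'joint_efforts': array([ 3.75176169e-03, -6.59043217e+01,  1.36811782e+00, -4.05867827e+01,
        1.70112436e-02,  9.71589965e-03,  5.14142158e-06]), 'tcp_pos': array([0.18693691, 0.62220056, 0.24763544]), 'orientation': array([ 0.5676745 ,  0.42165531, -0.42230928, -0.56710434]), 'force': array([-0.50639697,  0.24738458, -0.15286365]), 'torque': array([-0.00351584, -0.02401869,  0.01451501]), 'gripper_width': 0.08539386212404877}
```

View pics/scene0.png

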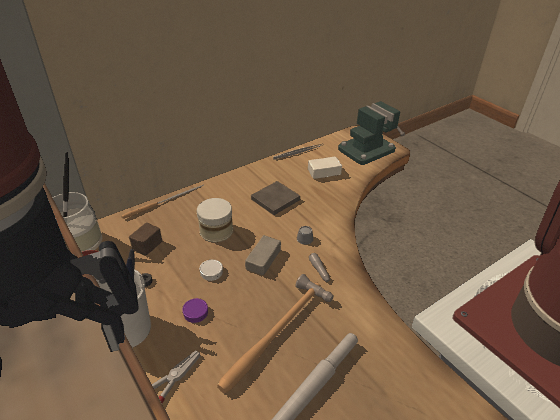

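View pics/side0.png

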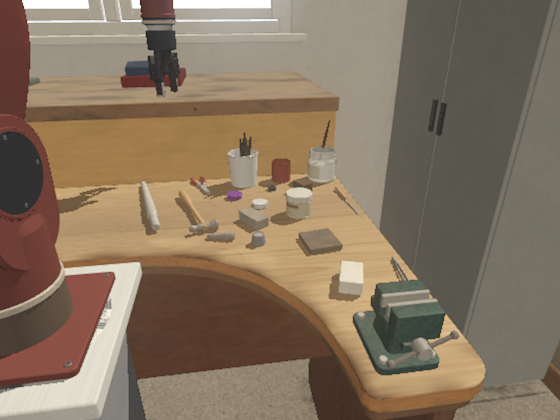

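View pics/wrist0.png

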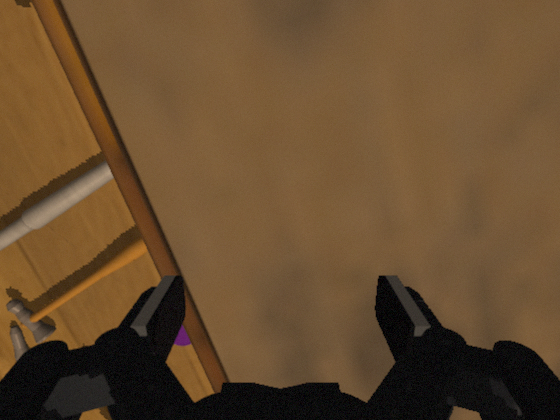

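```bash
cat > h.py <<'E'
import numpy as np, cv2
from workcell import ctrl
from scipy.spatial.transform import Rotation as R
def cam(n,save=None):
    c=ctrl.camera(n)
    if save: cv2.imwrite(f"pics/{save}.png",c["image"][:,:,::-1])
    return c
def back(c,u,v,z):
    K=np.array(c["camera_matrix"]);V=np.array(c["view"])
    d=V[:3,:3].T@np.linalg.solve(K,[u,v,1.]); o=-V[:3,:3].T@V[:3,3]
    return (o+d*(z-o[2])/d[2])
def proj(c,p):
    K=np.array(c["camera_matrix"]);V=np.array(c["view"])
    q=K@(V[:3,:3]@np.array(p)+V[:3,3]); return q[:2]/q[2]
def crop(c,x0,y0,x1,y1,s,save):
    im=c["image"][y0:y1,x0:x1,::-1]; cv2.imwrite(f"pics/{save}.png",cv2.resize(im,None,fx=s,fy=s,interpolation=cv2.INTER_CUBIC))
E
python3 -c "
from h import *
s=ctrl.state();print(R.from_quat(s['orientation']).as_matrix().round(3))
for n in ['scene','side','wrist']:
  c=cam(n);V=c['view'];print(n,(-V[:3,:3].T@V[:3,3]).round(3))"
```

```text
[[ 0.288 -0.    -0.958]
 [ 0.958 -0.001  0.288]
 [-0.001 -1.    -0.   ]]
scene [-0.096  0.601  0.584]
side [ 0.326 -0.511  0.417]
wrist [0.109 0.646 0.373]
```

```bash
python3 -c "
from h import *
c=cam('scene');d=cam('side')
for n,u,v,z in [('plate',276,196,.013),('jartop',215,209,.056),('fb',264,250,.025),('wb',324,165,.027),('ch',146,234,.035),('tin',211,268,.013),('purple',196,308,.013),('loupe',305,230,.022)]: 
  p=back(c,u,v,z);print(n,p.round(3),np.hypot(*p[:2]).round(3),proj(d,p).round(0))
crop(c,100,120,380,330,2.8,'sc1');crop(d,180,140,460,350,2.8,'sd1')
"
```

```text
plate [0.509 0.171 0.013] 0.537 [318. 238.]
jartop [0.494 0.316 0.056] 0.586 [297. 193.]
fb [0.382 0.285 0.025] 0.477 [252. 214.]
wb [0.525 0.032 0.027] 0.526 [346. 269.]
ch [0.525 0.439 0.035] 0.684 [300. 181.]
tin [0.407 0.376 0.013] 0.554 [259. 201.]
purple [0.346 0.436 0.013] 0.557 [233. 194.]
loupe [0.386 0.192 0.022] 0.431 [258. 234.]
```

View pics/sc1.png

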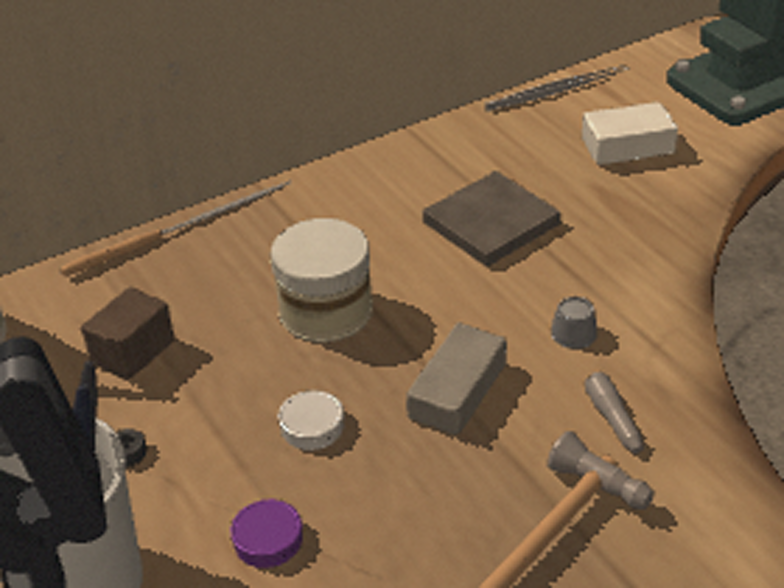

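View pics/sd1.png

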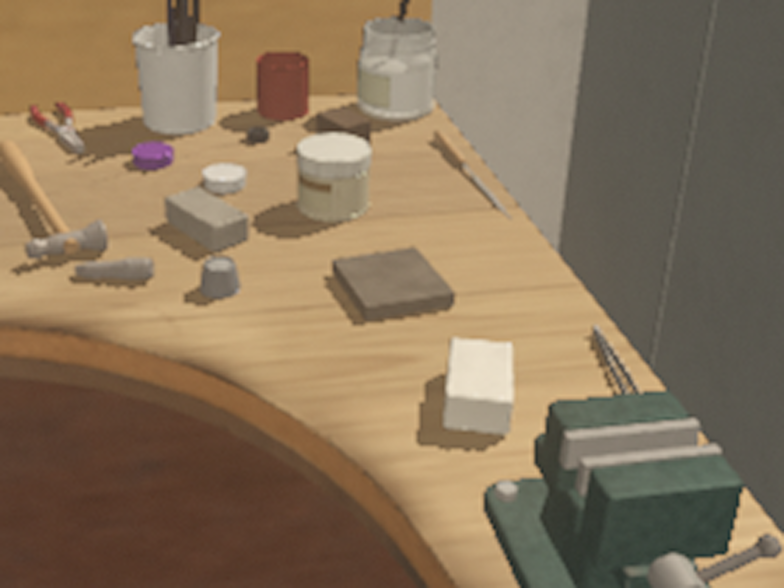

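```bash
python3 -c "
from h import *
c=cam('scene');d=cam('side')
for n,u,v,z in [('mugbase',243,183,0),('brushjar',322,178,0),]: 
  p=back(d,u,v,z);print(n,p.round(3),proj(c,p).round(0))
  for zz in (.1,.15,.2,.25): print(zz,proj(d,[p[0],p[1],zz]).round(0))
for u,v in [(100,220),(225,180),(300,155),(345,139),(410,155)]: print(back(c,u,v,0).round(3))
for u,v in [(0,182),(200,182),(190,107)]: print(back(d,u,v,0).round(3))
for z in (0.1,.15,.2): print(back(d,190,110,z).round(3))
print('vise',back(c,368,155,0),back(d,415,340,0), back(d,440,305,0))
"
```

```text
mugbase [0.378 0.541 0.   ] [125. 331.]
0.1 [241. 150.]
0.15 [240. 132.]
0.2 [240. 114.]
0.25 [239.  94.]
brushjar [0.614 0.543 0.   ] [ 76. 243.]
0.1 [324. 145.]
0.15 [324. 128.]
0.2 [325. 110.]
0.25 [326.  92.]
[0.652 0.486 0.   ]
[0.631 0.22  0.   ]
[0.62  0.024 0.   ]
[ 0.615 -0.112  0.   ]
[ 0.474 -0.19   0.   ]
[-0.335  0.668  0.   ]
[0.253 0.57  0.   ]
[0.162 1.741 0.   ]
[0.204 1.135 0.1  ]
[0.224 0.876 0.15 ]
[0.243 0.616 0.2  ]
vise [ 0.52982926 -0.10771776  0.        ] [ 0.58414002 -0.11939007  0.        ] [ 6.60526607e-01 -5.23230858e-02 -5.55111512e-17]
```

```bash
python3 -c "
from h import *
c=cam('scene');d=cam('side')
for z in (-.5,-.75,-.9):
  for u,v in [(410,130),(470,105)]: print(z,back(c,u,v,z).round(3))
crop(c,380,60,560,200,4,'sc2')
crop(d,380,100,560,410,2,'sd2')
"
```

```text
-0.5 [ 1.113 -1.032 -0.5  ]
-0.5 [ 1.118 -1.488 -0.5  ]
-0.75 [ 1.392 -1.409 -0.75 ]
-0.75 [ 1.398 -1.97  -0.75 ]
-0.9 [ 1.56  -1.635 -0.9  ]
-0.9 [ 1.566 -2.259 -0.9  ]
```

View pics/sc2.png

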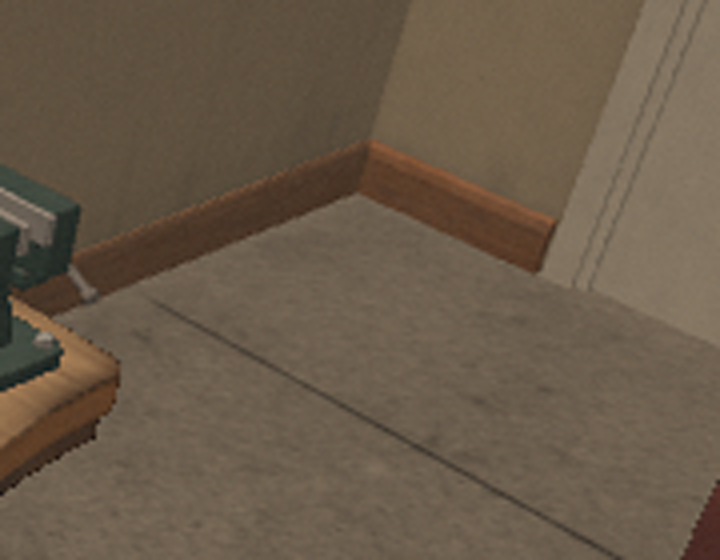

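View pics/sd2.png

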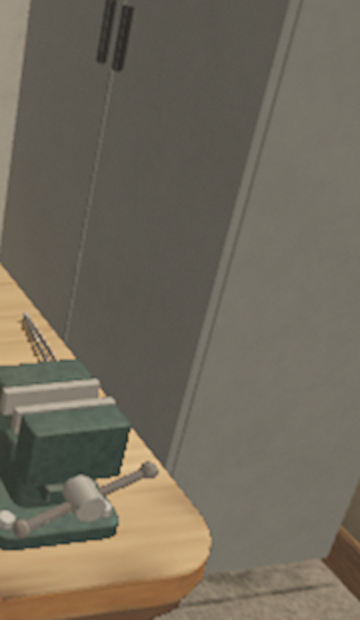

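```bash
python3 -m inch '[0,0,1,0,0,0,0, 0,0,1,0,0,0,0, 0,0,1,0,0,0,0, 0.8,-1,0,0,0,-0.9,0, 0.8,-1,0,0,0,-0.9,0, 0.8,-1,0,0,0,-0.9,0, 0.8,-1,0,0,0,-0.9,0, 0.8,-1,0,0,0,-0.9,0, 0.8,-1,0,0,0,-0.9,0, 0.8,-1,0,0,0,-0.9,0, 0.8,-1,0,0,0,-0.9,0]'
```

```text
clock: 1.52
tcp_pos: [0.3478, 0.4211, 0.3235]
orientation: [-0.67, -0.225, 0.225, 0.671]
force: [0.5, -1.0, 0.0]
gripper_width: 0.0855
```

```bash
python3 -m inch '[0.8,-1,0,0,0,-0.9,0, 0.8,-1,0,0,0,-0.9,0, 0.8,-1,0,0,0,-0.9,0, 0.8,-1,0,0,0,-0.9,0, 0.8,-0.5,0,0,0,-0.9,0, 0.8,0,0,0,0,-0.9,0, 0,0,0,0,0,-0.9,0, 0,0,0,0,0,-0.9,0, 0,0,0,0,0,0,0]'; python3 -c "
from h import *
cam('wrist','w1')
s=ctrl.state();print(R.from_quat(s['orientation']).as_matrix().round(3),s['joint_positions'].round(2))"
```

```text
clock: 2.27
tcp_pos: [0.4673, 0.3098, 0.3233]
orientation: [0.707, 0.006, -0.006, -0.707]
force: [-0.5, 0.2, 0.4]
gripper_width: 0.0856
[[ 1.    -0.    -0.023]
 [ 0.023 -0.     1.   ]
 [-0.    -1.    -0.   ]] [-1.03  0.12  0.41  1.59 -0.05  1.45 -0.6 ]
```

View pics/w1.png

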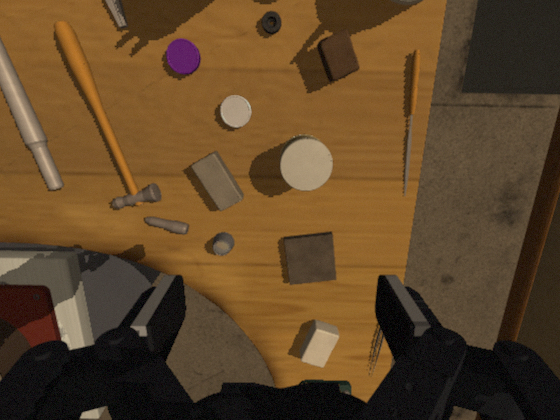

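```bash
python3 -c "
from h import *
import pickle
c=cam('wrist');pickle.dump(c,open('w1.pkl','wb'))
crop(c,180,130,350,270,4.6,'w1a')
crop(c,270,220,350,380,3.7,'w1b')
crop(c,210,20,370,140,4.9,'w1c')
"
```

```text
(no output)
```

View pics/w1a.png

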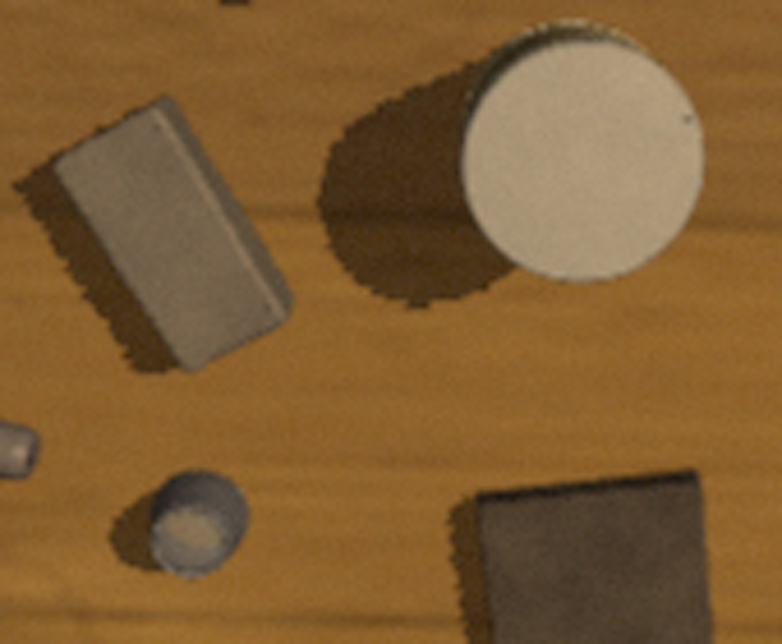

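View pics/w1b.png

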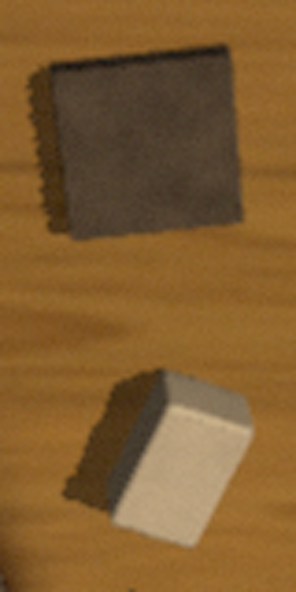

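View pics/w1c.png

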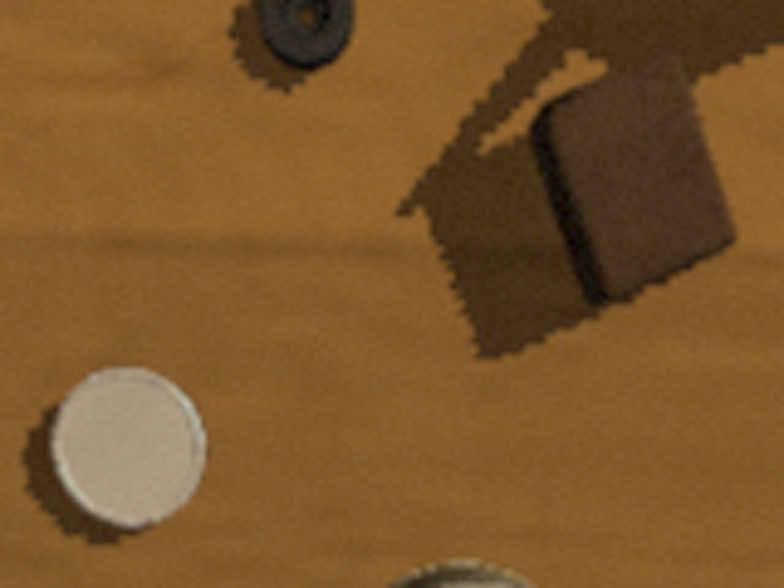

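```bash
cat >> h.py <<'E'
from scipy.optimize import least_squares
def fitrect(c,px,dx,dy,z,x0,free=False):
    px=np.array(px,float)
    def cor(p):
        q=np.array([[-dx,dy],[dx,dy],[dx,-dy],[-dx,-dy]])/2
        co,s=np.cos(p[2]),np.sin(p[2]); q=q@np.array([[co,s],[-s,co]])+p[:2]
        return np.c_[q,np.full(4,z)]
    f=lambda p:(np.array([proj(c,k) for k in cor(p)])-px).ravel()
    r=least_squares(f,x0); return r.x, np.abs(r.fun).max()
E
python3 -c "
from h import *
import pickle
c=pickle.load(open('w1.pkl','rb'))
def q(px,s,ox,oy): return np.array(px)/s+[ox-.5+.5/s,oy-.5+.5/s]
P=lambda n,r:print(n,r[0].round(4),'yaw deg',np.degrees(r[0][2]).round(1),'err',r[1].round(2))
P('plate',fitrect(c,q([(52,70),(229,56),(242,218),(73,238)],3.7,270,220),.070,.074,.013,[.51,.17,0]))
P('white',fitrect(c,q([(172,405),(252,432),(193,547),(112,520)],3.7,270,220),.041,.067,.027,[.52,.03,0]))
P('fb',fitrect(c,q([(57,163),(155,108),(275,318),(190,370)],4.6,180,130),.037,.073,.025,[.38,.28,0]))
P('ch',fitrect(c,q([(548,105),(680,55),(735,238),(612,302)],4.9,210,20),.035,.047,.035,[.52,.44,0]))
for n,p,s,ox,oy,z in [('tin',(130,447),4.9,210,20,.013),('jar',(583,160),4.6,180,130,.056),('loupetop',(190,538),4.6,180,130,.022),('loupebase',(199,520),4.6,180,130,.0)]:
  print(n,back(c,*q(p,s,ox,oy),z).round(4))
"
```

```text
plate [0.5137 0.1732 0.139 ] yaw deg 8.0 err 1.31
white [ 0.5338  0.0279 -0.3458] yaw deg -19.8 err 2.09
fb [0.3851 0.2875 0.5183] yaw deg 29.7 err 3.71
ch [0.5332 0.4405 0.4111] yaw deg 23.6 err 3.11
tin [0.4105 0.3772 0.013 ]
jar [0.4982 0.3197 0.056 ]
loupetop [0.3871 0.1949 0.022 ]
loupebase [0.3862 0.1911 0.    ]
```

```bash
python3 -m inch '[0.38,0.75,-0.9,0,0,0.64,0, 0.38,0.75,-0.9,0,0,0.64,0, 0.38,0.75,-0.9,0,0,0.64,0, 0.38,0.75,-0.9,0,0,0.64,0, 0.38,0.75,-0.9,0,0,0.64,0, 0.38,0.75,-0.9,0,0,0.64,0, 0.38,0.75,-0.9,0,0,0.64,0,0,0,0,0,0,0,0,0,0,0,0,0,0,0]'; python3 -c "
from h import *
import pickle
c=cam('wrist','w2');pickle.dump(c,open('w2.pkl','wb'))
s=ctrl.state();x=R.from_quat(s['orientation']).as_matrix();print(x.round(3),s['tcp_pos'],np.degrees(np.arctan2(x[1,0],x[0,0])))
print([proj(c,[.5332,.4405,z]).round() for z in (0,.035)])
d=cam('side'); print(back(d,281,182,0))"
```

```text
clock: 3.12
tcp_pos: [0.5324, 0.4417, 0.1636]
orientation: [0.693, 0.145, -0.147, -0.691]
force: [0.0, -0.7, 0.1]
gripper_width: 0.0855
[[ 0.915 -0.001 -0.403]
 [ 0.403 -0.001  0.915]
 [-0.001 -1.    -0.001]] [0.53329737 0.44107366 0.16554228] 23.750343527736803
[array([281., 197.]), array([281., 209.])]
[4.88012396e-01 5.30984782e-01 5.55111512e-17]
```

View pics/w2.png

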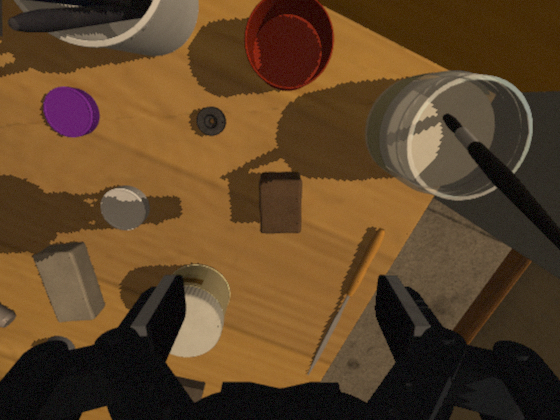

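```bash
python3 -c "
from h import *
import pickle
c=pickle.load(open('w2.pkl','rb')); crop(c,220,150,350,250,6,'w2a')"
```

```text
(no output)
```

View pics/w2a.png

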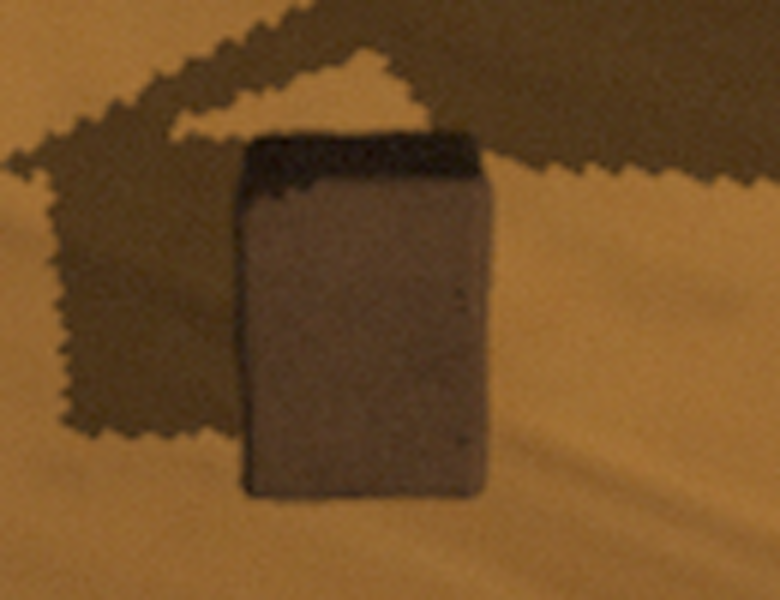

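```bash
python3 -c "
from h import *
import pickle
c=pickle.load(open('w2.pkl','rb')); 
def q(px,s,ox,oy): return np.array(px)/s+[ox-.5+.5/s,oy-.5+.5/s]
r=fitrect(c,q([(243,180),(492,180),(487,497),(247,497)],6,220,150),.035,.047,.035,[.533,.44,.4]);print(r,np.degrees(r[0][2]))"
```

```text
(array([0.53272099, 0.44190648, 0.4167285 ]), np.float64(1.762541129273643)) 23.87678402642474
```

```bash
python3 -m inch '[0,0,-1,0,0,0,0, 0,0,-1,0,0,0,0, 0,0,-1,0,0,0,0, 0,0,-1,0,0,0,0, 0,0,-0.9,0,0,0,0, 0,0,-0.7,0,0,0,0, 0,0,0,0,0,0,1, 0,0,0,0,0,0,1, 0,0,0,0,0,0,1,0,0,0,0,0,0,1,0,0,0,0,0,0,1,0,0,0,0,0,0,1,0,0,0,0,0,0,1]'
```

```text
clock: 4.3
tcp_pos: [0.5347, 0.4421, 0.0284]
orientation: [-0.691, -0.146, 0.144, 0.693]
force: [1.0, 0.5, 6.9]
gripper_width: 0.0338
```

```bash
python3 -m inch '[0,0,0.5,0,0,0,1, 0,0,1,0,0,0,1, 0,0,1,0,0,0,1, 0,0,1,0,0,0,1, 0,0,1,0,0,0,1, 0,0,1,0,0,0,1, 0,-1,0.6,0,0,-0.3,1, 0,-1,0,0,0,-0.3,1, 0,-1,0,0,0,-0.3,1, 0,-1,0,0,0,-0.3,1, 0,-1,0,0,0,-0.3,1,0,-1,0,0,0,-0.3,1,0,0,0,0,0,0,1]'; python3 -c "
from h import *
import pickle
c=cam('wrist','w3');pickle.dump(c,open('w3.pkl','wb'))
s=ctrl.state();x=R.from_quat(s['orientation']).as_matrix();print(x.round(3),s['tcp_pos'],np.degrees(np.arctan2(x[1,0],x[0,0])))
"
```

```text
clock: 5.38
tcp_pos: [0.5349, 0.285, 0.1802]
orientation: [0.702, 0.088, -0.087, -0.701]
force: [0.8, -0.8, -0.8]
gripper_width: 0.0338
[[ 0.969  0.001 -0.249]
 [ 0.249  0.001  0.969]
 [ 0.001 -1.     0.   ]] [0.5344805  0.28794685 0.18018187] 14.395467469900794
```

View pics/w3.png

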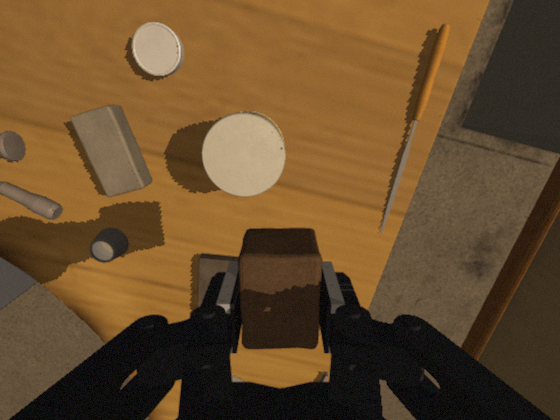

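```bash
python3 -m inch '[0.7,0.3,1,0,0,-0.32,1, 0.7,0.3,1,0,0,-0.32,1, 0.7,0.3,1,0,0,-0.32,1, 0.7,0.3,1,0,0,-0.32,1,0,0,0,0,0,0,1,0,0,0,0,0,0,1]'; python3 -c "
from h import *
import pickle
c=cam('wrist','w4');pickle.dump(c,open('w4.pkl','wb'))
d=cam('scene','s4');pickle.dump(d,open('s4.pkl','wb'))
s=ctrl.state();x=R.from_quat(s['orientation']).as_matrix();print(s['tcp_pos'],np.degrees(np.arctan2(x[1,0],x[0,0])))
u,v=proj(c,[.5137,.1732,.013]);print(u,v)
crop(c,int(u)-60,int(v)-45,int(u)+60,int(v)+45,6,'w4a'); print(int(u)-60,int(v)-45)
u,v=proj(d,[.5137,.1732,.013]);
crop(d,int(u)-60,int(v)-45,int(u)+60,int(v)+45,6,'s4a'); print(int(u)-60,int(v)-45)
"
```

```text
clock: 5.93
tcp_pos: [0.6043, 0.3225, 0.2802]
orientation: [-0.705, -0.052, 0.05, 0.706]
force: [-0.1, 0.4, -0.9]
gripper_width: 0.0339
[0.60269377 0.32158003 0.27779584] 8.346238122738422
195.03117713828198 272.4566856408279
135 227
213 150
```

View pics/w4a.png

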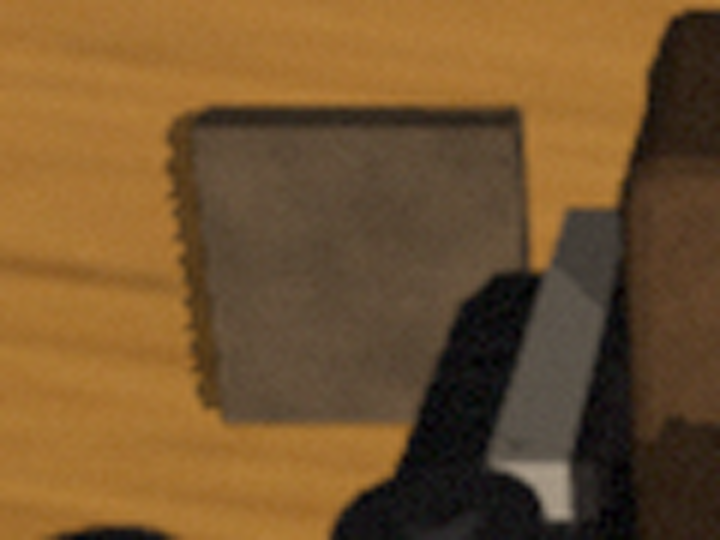

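View pics/s4a.png

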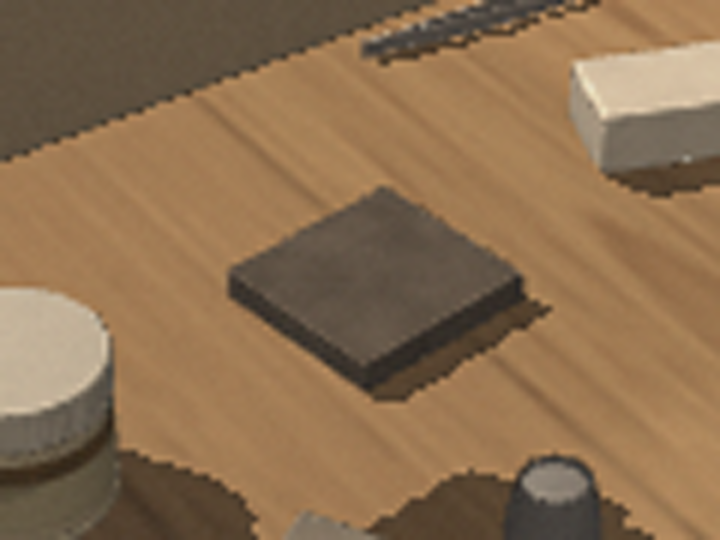

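View pics/w4.png

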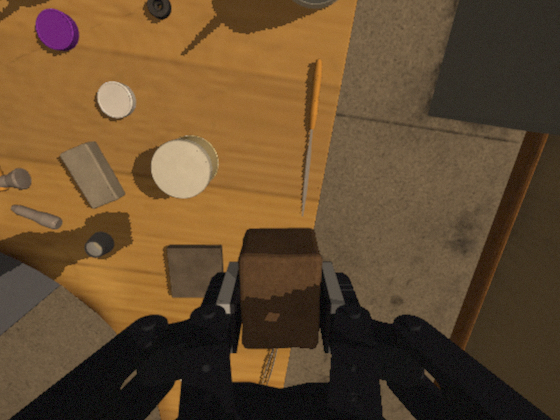

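```bash
cat >> h.py <<'E'
def q(px,s,ox,oy): return np.array(px)/s+[ox-.5+.5/s,oy-.5+.5/s]
E
python3 -c "
from h import *
import pickle
c=pickle.load(open('w4.pkl','rb'));d=pickle.load(open('s4.pkl','rb'))
def P(r):print(r[0].round(4),np.degrees(r[0][2]).round(2),r[1].round(2))
P(fitrect(c,q([(192,126),(522,126),(532,423),(222,423)],6,135,227),.07,.074,.013,[.51,.17,.1]))
P(fitrect(d,q([(364,368),(229,273),(383,186),(524,278)],6,213,150),.07,.074,.013,[.51,.17,.1]))
P(fitrect(c,[(241,250),(320,250),(319,348),(243,348)],.035,.047,.2844,[.6,.32,.1]))
jc=back(c,184,168,.056);print(jc)
jd=back(d,*q((10,352),6,213,150),.056);print(jd)
crop(c,140,120,240,220,6,'w4b')
"
```

```text
[0.5148 0.1725 0.1333] 7.64 0.47
[0.5117 0.1709 0.1368] 7.84 0.69
[0.6046 0.3234 0.149 ] 8.54 4.45
[0.50254522 0.3209843  0.056     ]
[0.49654881 0.31635695 0.056     ]
```

View pics/w4b.png

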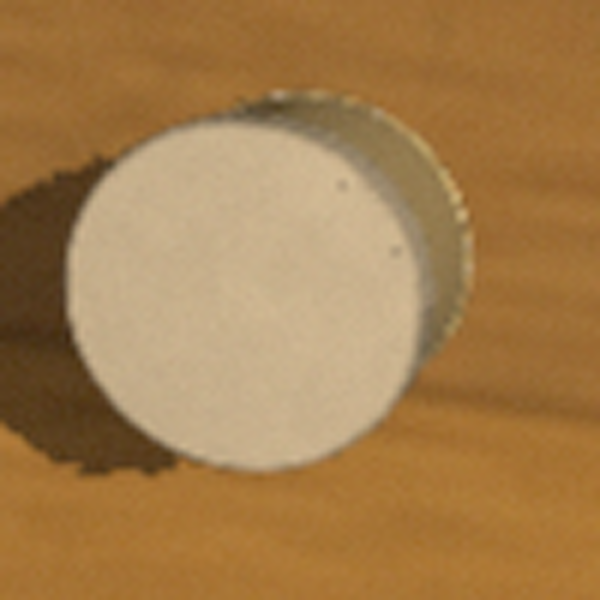

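```bash
python3 -m inch '[-0.59,-1,-0.6,0,0,-0.1,1, -0.59,-1,-0.6,0,0,0,1, -0.59,-1,-0.6,0,0,0,1, -0.59,-1,-0.6,0,0,0,1, -0.59,-1,-0.6,0,0,0,1, -0.59,-1,-0.6,0,0,0,1,0,0,-1,0,0,0,1,0,0,-1,0,0,0,1,0,0,-1,0,0,0,1,0,0,-1,0,0,0,1,0,0,-1,0,0,0,1,0,0,0,0,0,0,1,0,0,0,0,0,0,1]'; python3 -c "
from h import *
s=ctrl.state();x=R.from_quat(s['orientation']).as_matrix();print(s['tcp_pos'],np.degrees(np.arctan2(x[1,0],x[0,0])))"
```

```text
clock: 7.12
tcp_pos: [0.5132, 0.1707, 0.0623]
orientation: [0.706, 0.047, -0.049, -0.705]
force: [0.5, 0.4, 1.2]
gripper_width: 0.0339
[0.51315751 0.17074359 0.06230536] 7.807040348333504
```

```bash
python3 -m inch '[0.04,0.04,-0.3,0,0,0,1, 0,0,-0.3,0,0,0,1, 0,0,-0.2,0,0,0,1,0,0,-0.03,0,0,0,1,0,0,0,0,0,0,1]'
```

```text
clock: 7.53
tcp_pos: [0.5159, 0.1722, 0.0425]
orientation: [0.706, 0.048, -0.048, -0.705]
force: [0.5, 0.6, -0.7]
gripper_width: 0.0338
```

```bash
python3 -m inch '[0,0,-0.05,0,0,0,1,0,0,0,0,0,0,1]'; python3 -m inch '[0,0,-0.05,0,0,0,1,0,0,0,0,0,0,1]'
```

```text
clock: 7.7
tcp_pos: [0.5161, 0.1723, 0.0415]
orientation: [-0.705, -0.048, 0.048, 0.706]
force: [-0.1, 0.6, -0.0]
gripper_width: 0.0338
clock: 7.87
tcp_pos: [0.5163, 0.1723, 0.0409]
orientation: [-0.705, -0.048, 0.048, 0.706]
force: [-3.6, -1.7, 9.6]
gripper_width: 0.034
```

```bash
python3 -m inch '[-0.06,0,0.06,0,0,0,1,0,0,-0.03,0,0,0,1,0,0,0,0,0,0,0.45,0,0,0,0,0,0,0.45,0,0,0,0,0,0,0.45,0,0,0.8,0,0,0,0.45,0,0,1,0,0,0,0.45,0,0,1,0,0,0,0.2,0,0.5,1,0,0,0,0,0,1,1,0,0,0,0,0,1,1,0,0,0,0,0,1,0,0,0,0,0,0,1,0,0,0,0,0,0,1,0,0,0,0,0,0,0,0,0,0,0,0]'; python3 -c "
from h import *
import pickle
c=cam('wrist','w5');pickle.dump(c,open('w5.pkl','wb'))
d=cam('scene','s5');pickle.dump(d,open('s5.pkl','wb'))
s=ctrl.state();x=R.from_quat(s['orientation']).as_matrix();print(s['tcp_pos'],np.degrees(np.arctan2(x[1,0],x[0,0])))
u,v=proj(c,[.5137,.1732,.013]);print(u,v)
crop(c,int(u)-80,int(v)-60,int(u)+80,int(v)+60,5,'w5a'); print(int(u)-80,int(v)-60)
u,v=proj(d,[.5137,.1732,.013]);
crop(d,int(u)-60,int(v)-45,int(u)+60,int(v)+45,6,'s5a'); print(int(u)-60,int(v)-45)
"
```

```text
clock: 9.12
tcp_pos: [0.5128, 0.3158, 0.1854]
orientation: [-0.705, -0.05, 0.05, 0.706]
force: [-1.9, 0.4, -0.0]
gripper_width: 0.0854
[0.5140406  0.31065709 0.18532536] 7.895393399508311
261.6035393026749 322.093894487209
181 262
213 150
```

View pics/w5a.png

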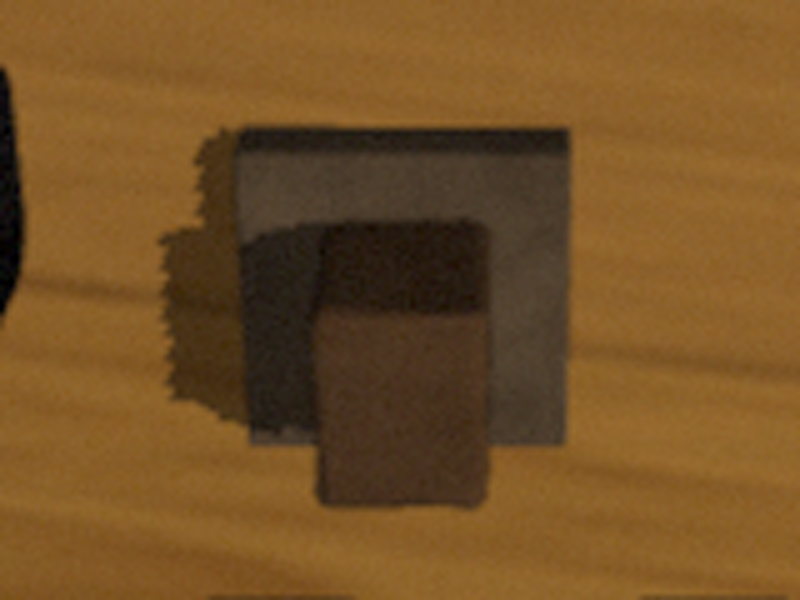

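View pics/s5a.png

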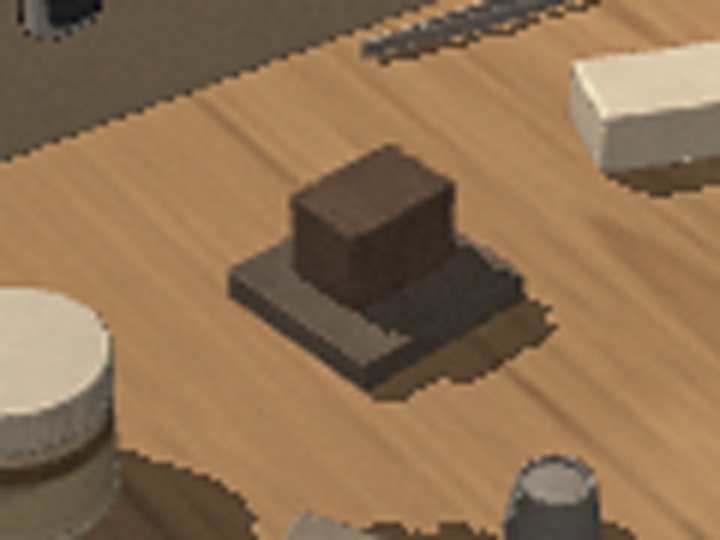

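View pics/w5.png

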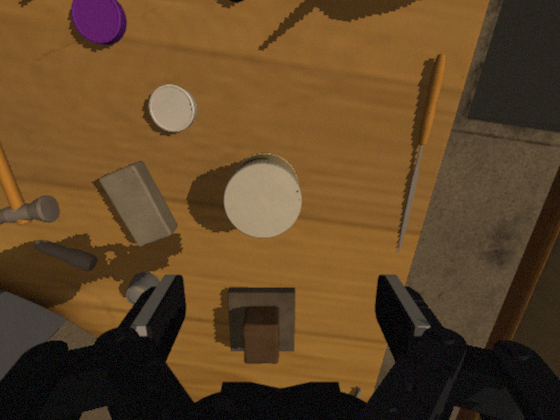

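```bash
python3 -c "
from h import *
import pickle
c=pickle.load(open('w5.pkl','rb'));d=pickle.load(open('s5.pkl','rb'))
def P(r):print(r[0].round(4),np.degrees(r[0][2]).round(2),r[1].round(2))
P(fitrect(c,q([(238,153),(570,153),(565,445),(250,445)],5,181,262),.07,.074,.013,[.51,.17,.1]))
P(fitrect(c,q([(318,314),(488,314),(487,505),(320,505)],5,181,262),.035,.047,.048,[.51,.17,.1]))
P(fitrect(d,q([(364,368),(229,273),(383,186),(524,278)],6,213,150),.07,.074,.013,[.51,.17,.1]))
P(fitrect(d,q([(354,240),(292,202),(389,146),(455,183)],6,213,150),.035,.047,.048,[.51,.17,.1]))
# firebrick from this view
crop(c,85,140,195,260,5,'w5b'); print(back(c,263,200,.056))
"
```

```text
[0.5139 0.1728 0.1384] 7.93 1.07
[0.515  0.1746 0.1311] 7.51 1.8
[0.5117 0.1709 0.1368] 7.84 0.69
[0.5115 0.1723 0.152 ] 8.71 1.25
[0.49862736 0.31992217 0.056     ]
```

View pics/w5b.png

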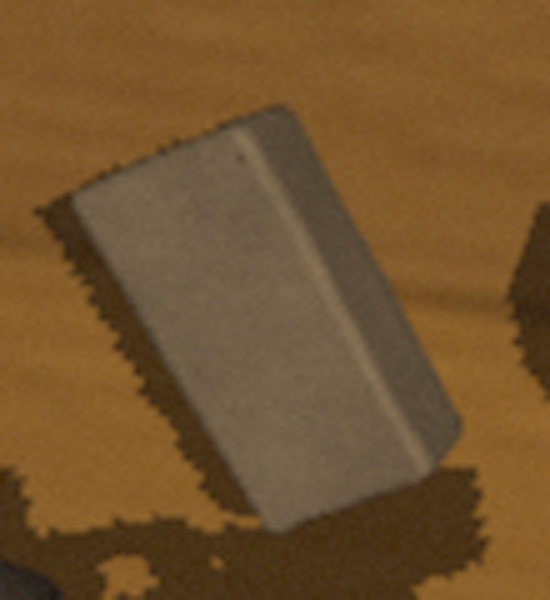

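```bash
python3 -c "
from h import *
import pickle
c=pickle.load(open('w5.pkl','rb'))
def P(r):print(r[0].round(4),np.degrees(r[0][2]).round(2),r[1].round(2))
P(fitrect(c,q([(73,198),(248,123),(436,470),(272,533)],5,85,140),.037,.073,.025,[.38,.28,.5]))
"
```

```text
[0.3865 0.2877 0.5239] 30.01 2.45
```

```bash
python3 -m inch '[-0.85,-0.15,0,0,0,0.74,0,-0.85,-0.15,0,0,0,0.74,0,-0.85,-0.15,0,0,0,0.74,0,-0.85,-0.15,-0.6,0,0,0.74,0,-0.85,-0.15,-1,0,0,0.74,0,-0.85,-0.15,-1,0,0,0.74,0,0,0,0,0,0,0,0,0,0,0,0,0,0,0]'; python3 -c "
from h import *
import pickle
c=cam('wrist','w6');pickle.dump(c,open('w6.pkl','wb'))
s=ctrl.state();x=R.from_quat(s['orientation']).as_matrix();print(s['tcp_pos'],np.degrees(np.arctan2(x[1,0],x[0,0])))
u,v=proj(c,[.386,.2877,.025]);print(u,v);crop(c,int(u)-80,int(v)-60,int(u)+80,int(v)+60,5,'w6a'); print(int(u)-80,int(v)-60)
"
```

```text
clock: 9.88
tcp_pos: [0.3858, 0.2855, 0.1198]
orientation: [0.684, 0.182, -0.183, -0.683]
force: [0.5, -0.5, 1.0]
gripper_width: 0.0851
[0.38739958 0.28636404 0.12101562] 29.873881372265068
281.882140758986 219.35154530249298
201 159
```

View pics/w6a.png

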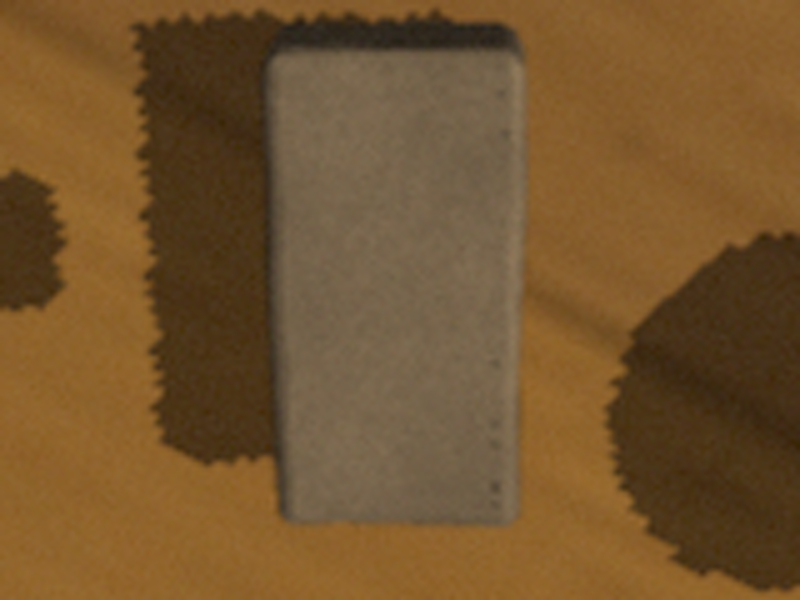

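```bash
python3 -c "
from h import *
import pickle
c=pickle.load(open('w6.pkl','rb'))
def P(r):print(r[0].round(4),np.degrees(r[0][2]).round(2),r[1].round(2))
P(fitrect(c,q([(266,52),(525,52),(519,523),(281,523)],5,201,159),.037,.073,.025,[.38,.28,.5]))
"
```

```text
[0.3847 0.2875 0.5303] 30.38 2.34
```

```bash
python3 -m inch '[-0.1,0.04,-1,0,0,0.06,0,0,0,-1,0,0,0,0,0,0,-1,0,0,0,0,0,0,-0.8,0,0,0,0,0,0,0,0,0,0,0.5,0,0,0,0,0,0,1,0,0,0,0,0,0,1,0,0,0,0,0,0,1,0,0,0,0,0,0,1,0,0,0,0,0,0,1,0,0,0,0,0,0,1]'
```

```text
clock: 10.85
tcp_pos: [0.3859, 0.2892, 0.0278]
orientation: [-0.682, -0.186, 0.183, 0.683]
force: [0.6, -0.0, 5.1]
gripper_width: 0.0355
```

```bash
python3 -m inch '[0,0,0.5,0,0,0,1,0,0,1,0,0,0,1,0,0,1,0,0,0,1,0,0,1,0,0,0,1,0.91,-0.47,0.7,0,0,-0.5,1,0.91,-0.47,0,0,0,-0.5,1,0.91,-0.47,0,0,0,-0.5,1,0.91,-0.47,0,0,0,-0.5,1,0.91,-0.47,0,0,0,-0.5,1,0.91,-0.47,0,0,0,-0.5,1,0.91,-0.47,0,0,0,-0.5,1,0.91,-0.47,0,0,0,-0.5,1,0.91,-0.47,0,0,0,-0.5,1,0,0,0,0,0,0,1,0,0,0,0,0,0,1]'; python3 -c "
from h import *
s=ctrl.state();x=R.from_quat(s['orientation']).as_matrix();print(s['tcp_pos'],np.degrees(np.arctan2(x[1,0],x[0,0])))
cam('wrist','w7')"
```

```text
clock: 12.1
tcp_pos: [0.5906, 0.1813, 0.1319]
orientation: [0.706, 0.048, -0.047, -0.705]
force: [-0.2, 0.9, -0.9]
gripper_width: 0.0356
[0.59059185 0.18127851 0.13186357] 7.642921695084361
```

View pics/w7.png

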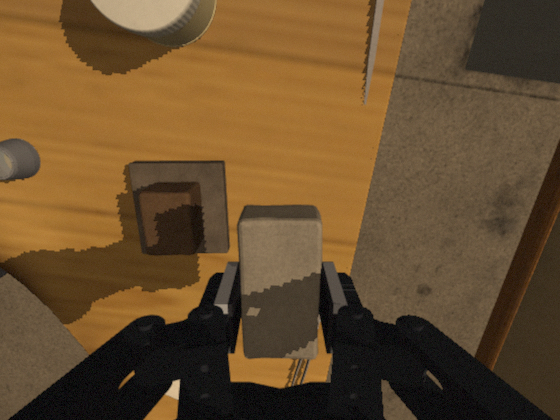

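```bash
python3 -c "
from h import *
c=cam('wrist');crop(c,120,140,340,370,3.4,'w7a')
s=ctrl.state();print(s['tcp_pos'])
p=s['tcp_pos'];print([proj(c,[p[0]+a,p[1]+b,p[2]-.003]).round(1) for a in(-.0185,.0185) for b in (-.0365,.0365)])
print([back(c,u,v,0).round(3) for u,v in [(355,230),(385,150)]])"
```

```text
[0.58897556 0.18308277 0.13146143]
[array([229.8, 354.2]), array([245.6, 209.2]), array([306.8, 362.6]), array([335.3, 220.8])]
[array([0.654, 0.17 , 0.   ]), array([0.663, 0.238, 0.   ])]
```

View pics/w7a.png

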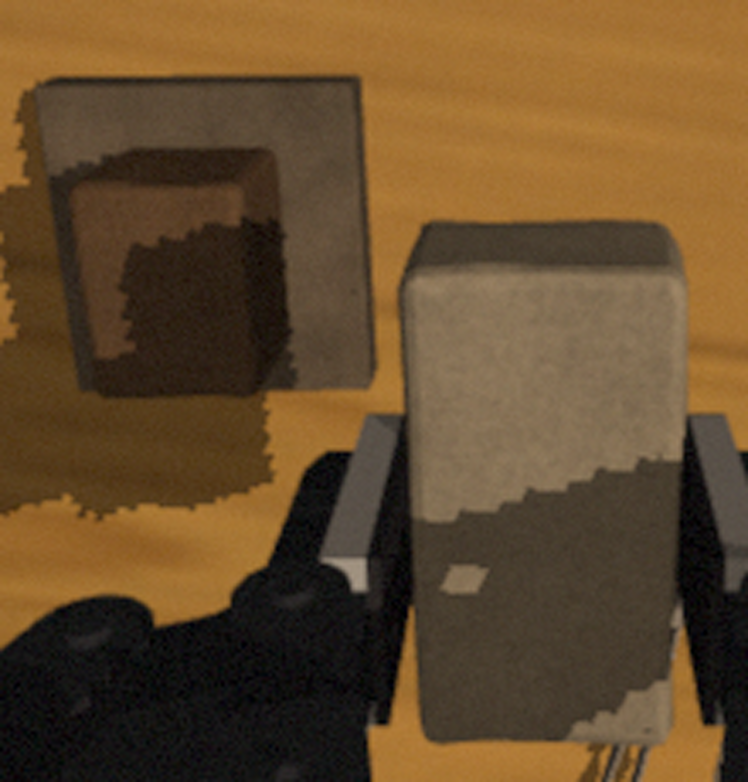

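```bash
python3 -c "
from h import *
c=cam('wrist')
s=ctrl.state();p=s['tcp_pos'];print(p)
r=fitrect(c,q([(400,270),(687,270),(672,743),(424,743)],3.4,120,140),.037,.073,p[2]-.003,[.59,.18,.13]);print(r,np.degrees(r[0][2]), r[0][:2]-p[:2])
r=fitrect(c,q([(36,86),(360,78),(373,385),(84,390)],3.4,120,140),.07,.074,.013,[.51,.17,.13]);print(r,np.degrees(r[0][2]))
"
```

```text
[0.58867203 0.18342298 0.1313479 ]
(array([0.58918857, 0.18265319, 0.1439215 ]), np.float64(3.1812481698199804)) 8.246094760987063 [ 0.00051653 -0.00076979]
(array([0.51463476, 0.17331382, 0.14801906]), np.float64(1.3819103084384778)) 8.480867603815048
```

```bash
python3 -m inch '[0.12,0.04,-0.8,0,0,0.06,1,0,0,-1,0,0,0,1,0,0,-1,0,0,0,1,0,0,-0.8,0,0,0,1,0,0,-0.3,0,0,0,1,0,0,0,0,0,0,1,0,0,0,0,0,0,1]'
```

```text
clock: 12.83
tcp_pos: [0.5922, 0.1841, 0.0341]
orientation: [-0.705, -0.05, 0.05, 0.705]
force: [0.2, -0.1, -0.3]
gripper_width: 0.0356
```

```bash
python3 -m inch '[0,0,-0.16,0,0,0,1,0,0,-0.06,0,0,0,1,0,0,0,0,0,0,1]'; python3 -m inch '[0,0,-0.04,0,0,0,1,0,0,0,0,0,0,1]'
```

```text
clock: 13.08
tcp_pos: [0.5925, 0.1838, 0.0284]
orientation: [-0.705, -0.05, 0.05, 0.706]
force: [-0.7, 0.7, -0.4]
gripper_width: 0.0351
clock: 13.25
tcp_pos: [0.5926, 0.1837, 0.0279]
orientation: [-0.705, -0.05, 0.05, 0.706]
force: [-2.2, 0.8, 6.1]
gripper_width: 0.0357
```

```bash
python3 -m inch '[0,0,0,0,0,0,0.5,0,0,0,0,0,0,0.5,0,0,0,0,0,0,0.5,0,0,0.6,0,0,0,0.5,0,0,1,0,0,0,0.5,0,0,1,0,0,0,0.4,-0.3,-0.5,1,0,0,-0.7,0,-0.3,-0.9,0,0,0,-0.7,0,-0.3,-0.9,0,0,0,-0.7,0,-0.3,-0.9,0,0,0,-0.7,0,-0.3,-0.9,0,0,0,-0.7,0,-0.3,-0.9,0,0,0,-0.7,0,-0.3,-0.9,0,0,0,-0.7,0,-0.2,-0.3,0,0,0,-0.7,0,0,0,0,0,0,0,0,0,0,0,0,0,0,0]'; python3 -c "
from h import *
import pickle
c=cam('wrist','w8');pickle.dump(c,open('w8.pkl','wb'))
s=ctrl.state();x=R.from_quat(s['orientation']).as_matrix();print(s['tcp_pos'],np.degrees(np.arctan2(x[1,0],x[0,0])))
"
```

```text
clock: 14.58
tcp_pos: [0.5348, 0.0287, 0.117]
orientation: [-0.696, 0.122, -0.122, 0.697]
force: [0.2, 0.2, 0.5]
gripper_width: 0.0851
[0.53508982 0.02949759 0.11694259] -19.758624223484414
```

View pics/w8.png

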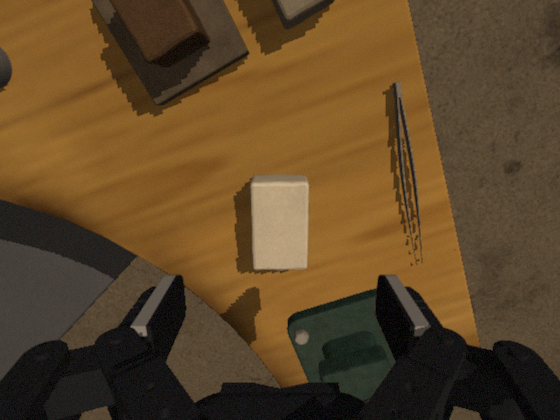

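```bash
python3 -c "
from h import *
import pickle
c=pickle.load(open('w8.pkl','rb'));d=cam('side','s8')
for u,v in [(290,320),(375,290),(301,338)]: print(back(c,u,v,.012).round(3))
for z in(.03,.06,.09): print(z,[back(c,u,v,z).round(3) for u,v in [(325,345),(385,330)]])
crop(d,330,250,480,390,5,'s8a');crop(cam('scene'),300,80,440,180,5.5,'s8b')
r=fitrect(c,[(251,183),(309,183),(307,269),(253,269)],.041,.067,.027,[.53,.03,-.35]);print(r,np.degrees(r[0][2]))
"
```

```text
[ 0.512 -0.058  0.012]
[ 0.585 -0.054  0.012]
[ 0.515 -0.078  0.012]
0.03 [array([ 0.534, -0.076,  0.03 ]), array([ 0.581, -0.078,  0.03 ])]
0.06 [array([ 0.538, -0.05 ,  0.06 ]), array([ 0.579, -0.052,  0.06 ])]
0.09 [array([ 0.542, -0.025,  0.09 ]), array([ 0.576, -0.026,  0.09 ])]
(array([ 0.53388546,  0.02605058, -0.34607163]), np.float64(2.4068648603972633)) -19.82844376306235
```

View pics/s8a.png

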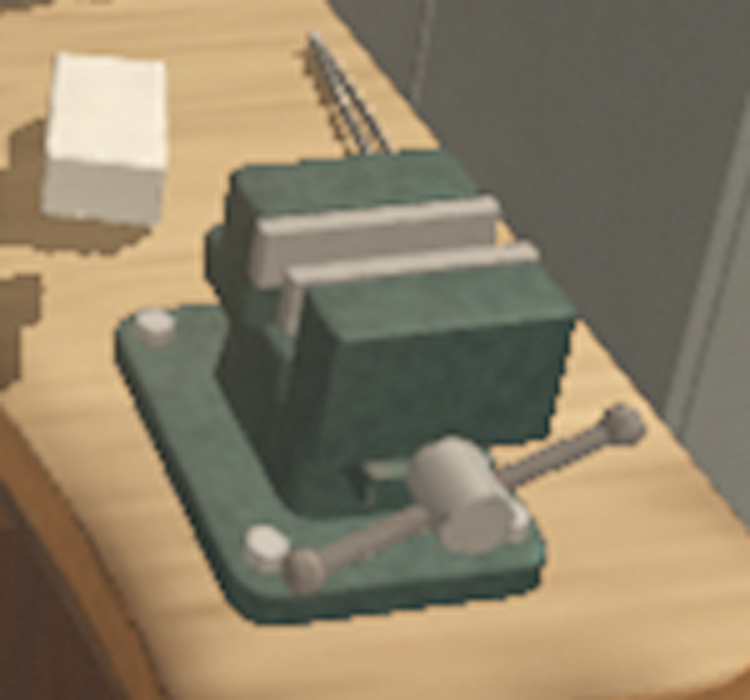

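View pics/s8b.png

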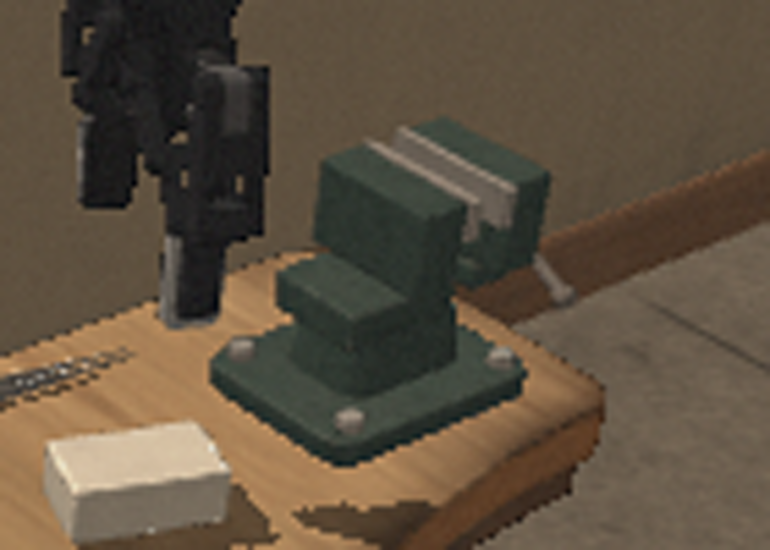

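```bash
python3 -m inch '[-0.04,-0.1,-1,0,0,0,0,0,0,-1,0,0,0,0,0,0,-1,0,0,0,0,0,0,-0.8,0,0,0,0,0,0,0,0,0,0,0,0,0,0,0,0,0,0]'; python3 -c "
from h import *
crop(cam('scene'),260,100,400,200,5.5,'s9b')"
```

```text
clock: 15.23
tcp_pos: [0.5333, 0.0264, 0.0213]
orientation: [0.697, -0.122, 0.121, -0.696]
force: [0.3, -0.3, 0.7]
gripper_width: 0.0853
```

View pics/s9b.png

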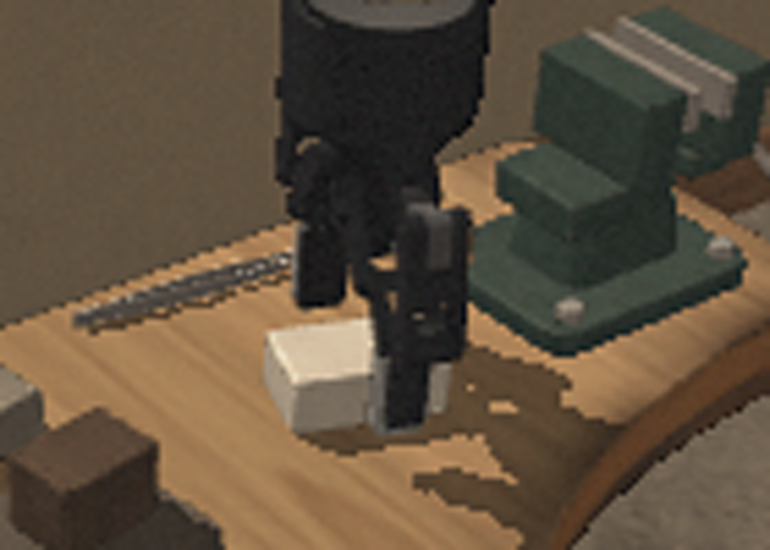

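```bash
python3 -m inch '[0,0,0.32,0,0,0,0,0,0,0,0,0,0,0.5,0,0,0,0,0,0,1,0,0,0,0,0,0,1,0,0,0,0,0,0,1,0,0,0,0,0,0,1,0,0,0,0,0,0,1,0,0,0,0,0,0,1]';python3 -c "
from h import *
crop(cam('scene'),260,100,400,200,5.5,'s10b')"
```

```text
clock: 15.95
tcp_pos: [0.5343, 0.0262, 0.0306]
orientation: [-0.696, 0.122, -0.123, 0.697]
force: [-2.4, 1.0, 9.1]
gripper_width: 0.039
```

View pics/s10b.png

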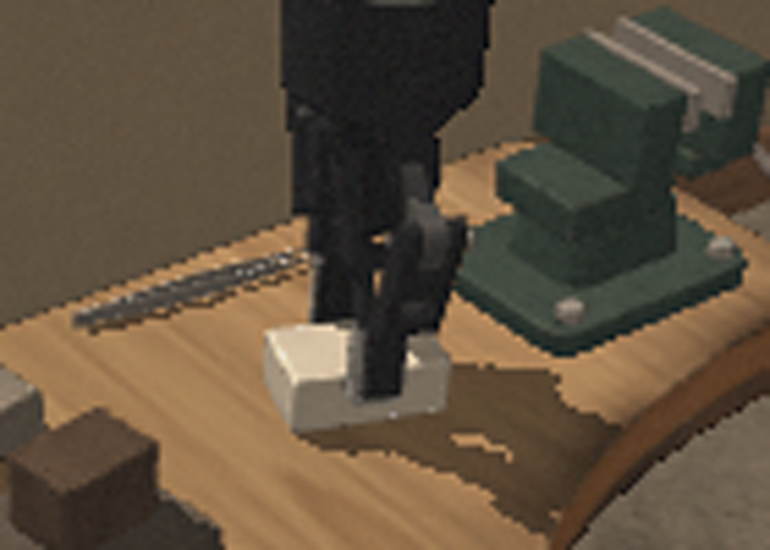

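```bash
python3 -c "
from h import *
import pickle
c=cam('scene','s11');pickle.dump(c,open('s11.pkl','wb'));crop(c,200,120,320,210,6.5,'s11a')"
```

```text
(no output)
```

View pics/s11a.png

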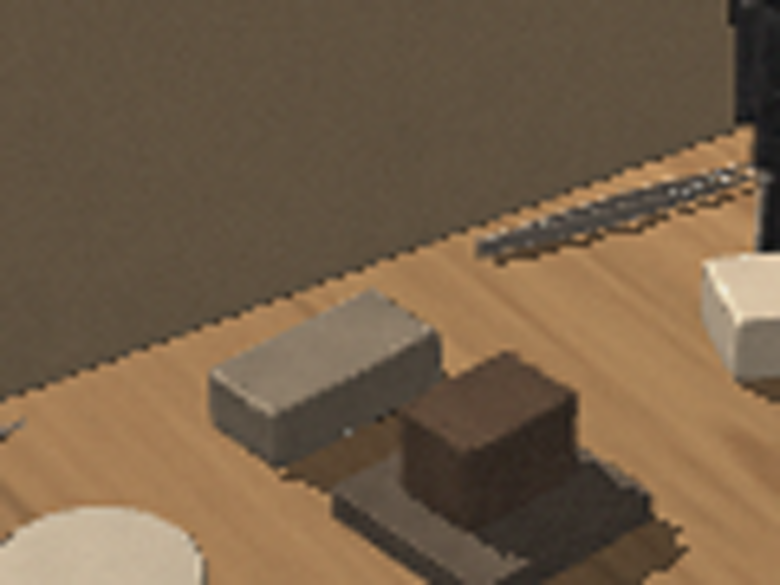

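```bash
python3 -c "
from h import *
import pickle
d=pickle.load(open('s11.pkl','rb'))
r=fitrect(d,q([(276,416),(210,374),(370,290),(440,338)],6.5,200,120),.037,.073,.025,[.59,.18,.13]);print(r,np.degrees(r[0][2]))
p=r[0][:2]-[.5117,.1709];t=.137;print(p@[np.cos(t),np.sin(t)],p@[-np.sin(t),np.cos(t)])"
```

```text
(array([0.5901311 , 0.18184424, 0.15041622]), np.float64(1.2500702506831942)) 8.618214828991515
0.07919089263452375 0.00013021699868855005
```

```bash
python3 -m inch '[0,0,0.5,0,0,0,1,0,0,1,0,0,0,1,0,0,1,0,0,0,1,0,0,1,0,0,0,1,0,0,0.5,0,0,0,1,0.33,0.9,0,0,0,0.81,1,0.33,0.9,0,0,0,0.81,1,0.33,0.9,0,0,0,0.81,1,0.33,0.9,0,0,0,0.81,1,0.33,0.9,0,0,0,0.81,1,0.33,0.9,0,0,0,0.81,1,0.33,0.9,0,0,0,0.81,1,0,0,0,0,0,0,1,0,0,0,0,0,0,1]'; python3 -c "
from h import *
import pickle
c=cam('wrist','w12');pickle.dump(c,open('w12.pkl','wb'));crop(c,120,140,340,370,3.4,'w12a')
s=ctrl.state();x=R.from_quat(s['orientation']).as_matrix();print(s['tcp_pos'],np.degrees(np.arctan2(x[1,0],x[0,0])))
"
```

```text
clock: 17.22
tcp_pos: [0.5912, 0.1849, 0.1293]
orientation: [0.705, 0.052, -0.053, -0.705]
force: [-0.5, 0.1, -0.8]
gripper_width: 0.0392
[0.59113715 0.18334346 0.12939554] 8.423063379039426
```

View pics/w12a.png

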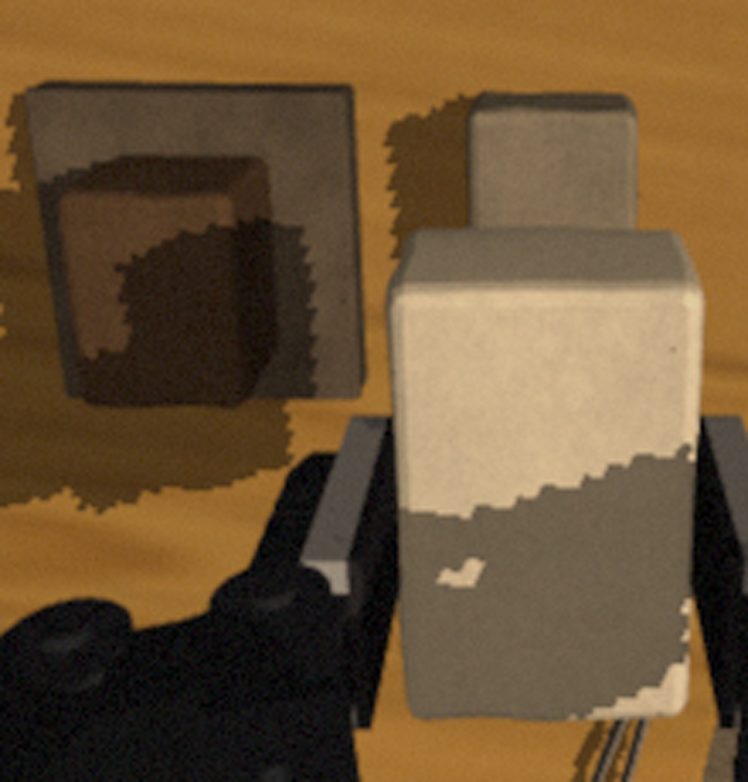

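```bash
python3 -c "
from h import *
import pickle
c=pickle.load(open('w12.pkl','rb'))
s=ctrl.state();p=s['tcp_pos'];print(p)
r=fitrect(c,q([(390,290),(702,290),(690,720),(405,720)],3.4,120,140),.041,.067,p[2]-.0306+.027,[.59,.18,.13]);print(r,np.degrees(r[0][2]), r[0][:2]-p[:2])
a=back(c,*q((470,110),3.4,120,140),.025);b=back(c,*q((636,108),3.4,120,140),.025);print(a,b,np.hypot(*(b-a)[:2]))
t=.142;m=(a+b)[:2]/2; print('brick centre',m+.0365*np.array([np.sin(t),-np.cos(t)]))
"
```

```text
[0.59113715 0.18334346 0.12939554]
(array([0.59145619, 0.18494539, 0.15252185]), np.float64(3.85246241186519)) 8.73885836939647 [0.00031904 0.00160193]
[0.57086332 0.21594237 0.025     ] [0.60454901 0.22145189 0.025     ] 0.03413327763931555
brick centre [0.59287177 0.1825645 ]
```

```bash
python3 -m inch '[0.06,-0.04,-0.9,0,0,0,1,0,0,-0.9,0,0,0,1,0,0,-0.6,0,0,0,1,0,0,-0.3,0,0,0,1,0,0,0,0,0,0,1,0,0,0,0,0,0,1]';python3 -m inch '[0,0,-0.16,0,0,0,1,0,0,0,0,0,0,1]'
```

```text
clock: 17.77
tcp_pos: [0.5931, 0.1817, 0.0628]
orientation: [0.705, 0.052, -0.052, -0.705]
force: [0.4, 0.8, 0.1]
gripper_width: 0.0395
clock: 17.93
tcp_pos: [0.5934, 0.1825, 0.0589]
orientation: [-0.705, -0.052, 0.051, 0.705]
force: [-0.4, 0.3, -0.4]
gripper_width: 0.0395
```

```bash
python3 -m inch '[0,0,-0.08,0,0,0,1,0,0,0,0,0,0,1]';python3 -m inch '[0,0,-0.05,0,0,0,1,0,0,0,0,0,0,1]'
```

```text
clock: 18.1
tcp_pos: [0.5931, 0.1826, 0.0565]
orientation: [-0.705, -0.052, 0.052, 0.705]
force: [0.3, 0.0, -1.0]
gripper_width: 0.0394
clock: 18.27
tcp_pos: [0.5933, 0.1826, 0.0555]
orientation: [-0.705, -0.052, 0.052, 0.705]
force: [-0.5, 0.2, 3.3]
gripper_width: 0.0392
```

```bash
python3 -m inch '[0,0,0,0,0,0,0.45,0,0,0,0,0,0,0.45,0,0,0,0,0,0,0.45,0,0,0.6,0,0,0,0.45,0,0,1,0,0,0,0.45,0,0,1,0,0,0,0.4,-0.81,0.87,0.8,0,0,0,0,-0.81,0.87,0,0,0,0,0,-0.81,0.87,0,0,0,0,0,-0.81,0.87,0,0,0,0,0,-0.81,0.87,0,0,0,0,0,-0.81,0.87,0,0,0,0,0,-0.81,0.87,0,0,0,0,0,-0.81,0.87,0,0,0,0,0,-0.81,0.87,0,0,0,0,0,0,0,0,0,0,0,0,0,0,0,0,0,0,0,0]'; python3 -c "
from h import *
import pickle
c=cam('wrist','w13');pickle.dump(c,open('w13.pkl','wb'))
d=cam('scene','s13');pickle.dump(d,open('s13.pkl','wb'));crop(d,200,120,320,210,6.5,'s13a')
s=ctrl.state();x=R.from_quat(s['orientation']).as_matrix();print(s['tcp_pos'],np.degrees(np.arctan2(x[1,0],x[0,0])))
"
```

```text
[0.59323379 0.18264749 0.055529  ] 8.432080940467577invalid input
```

View pics/w13.png

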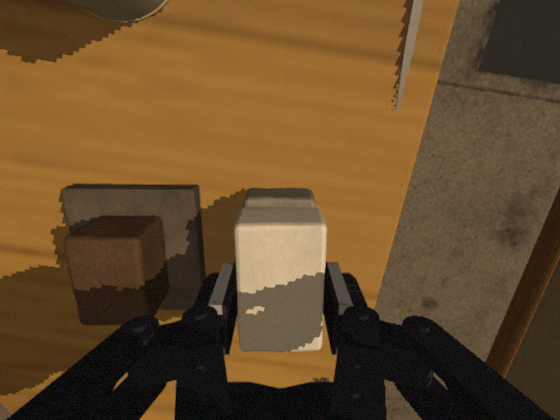

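View pics/s13a.png

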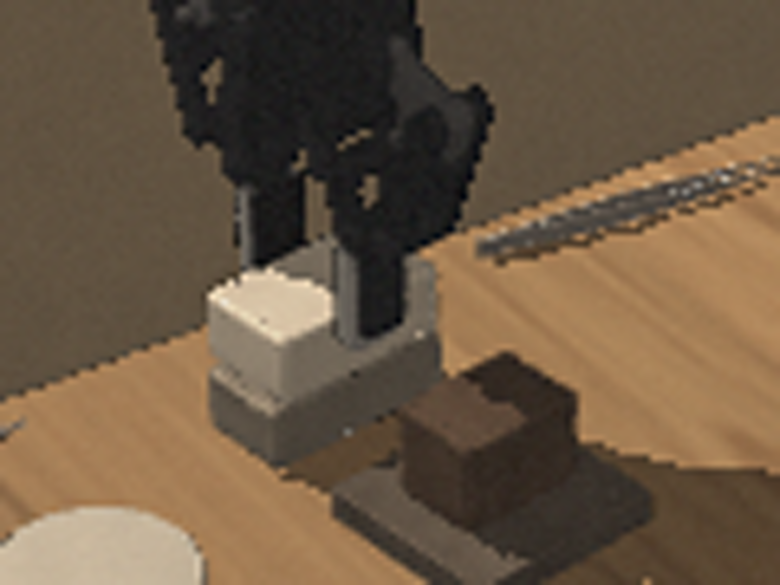

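```bash
python3 -m inch '[0,0,0,0,0,0,0.45, 0,0,0,0,0,0,0.45, 0,0,0,0,0,0,0.45, 0,0,0.6,0,0,0,0.45, 0,0,1,0,0,0,0.45, 0,0,1,0,0,0,0.4, -0.81,0.87,0.8,0,0,0,0, -0.81,0.87,0,0,0,0,0, -0.81,0.87,0,0,0,0,0, -0.81,0.87,0,0,0,0,0, -0.81,0.87,0,0,0,0,0, -0.81,0.87,0,0,0,0,0, -0.81,0.87,0,0,0,0,0, -0.81,0.87,0,0,0,0,0, -0.81,0.87,0,0,0,0,0, 0,0,0,0,0,0,0, 0,0,0,0,0,0,0]'; python3 -c "
from h import *
import pickle
c=cam('wrist','w13b');pickle.dump(c,open('w13.pkl','wb'))
d=cam('scene','s13');pickle.dump(d,open('s13.pkl','wb'));crop(d,200,120,320,210,6.5,'s13b')
s=ctrl.state();x=R.from_quat(s['orientation']).as_matrix();print(s['tcp_pos'],np.degrees(np.arctan2(x[1,0],x[0,0])))
"
```

```text
clock: 19.78
tcp_pos: [0.4093, 0.3798, 0.1399]
orientation: [-0.705, -0.053, 0.053, 0.705]
force: [1.0, -1.5, -0.6]
gripper_width: 0.0853
[0.41135271 0.3775237  0.14003717] 8.389085553300328
```

View pics/w13b.png

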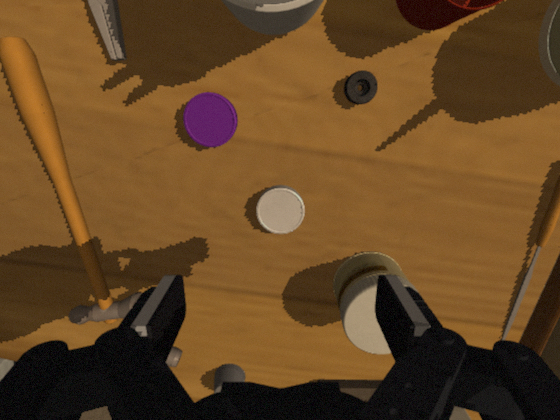

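View pics/s13b.png

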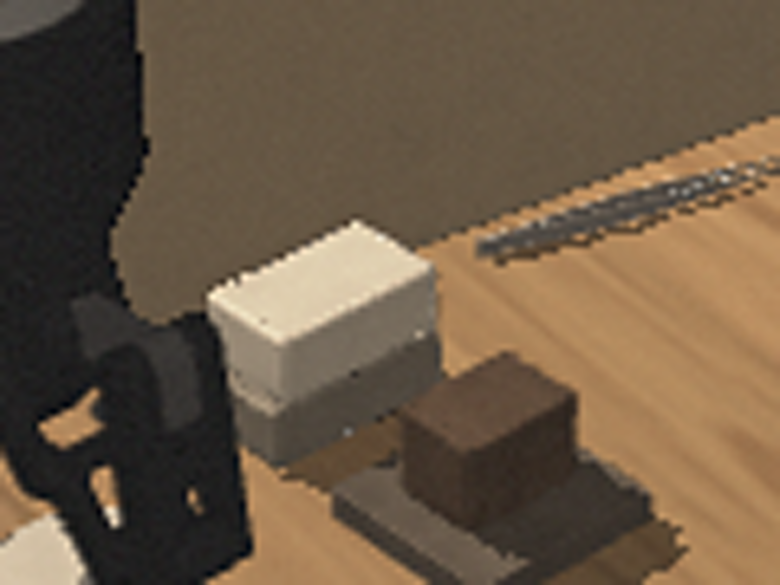

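```bash
python3 -c "
from h import *
import pickle
c=pickle.load(open('w13.pkl','rb'));crop(c,240,170,320,250,7,'w13c');print(back(c,280.5,211,.013))"
```

```text
[0.41011742 0.3772885  0.013     ]
```

View pics/w13c.png

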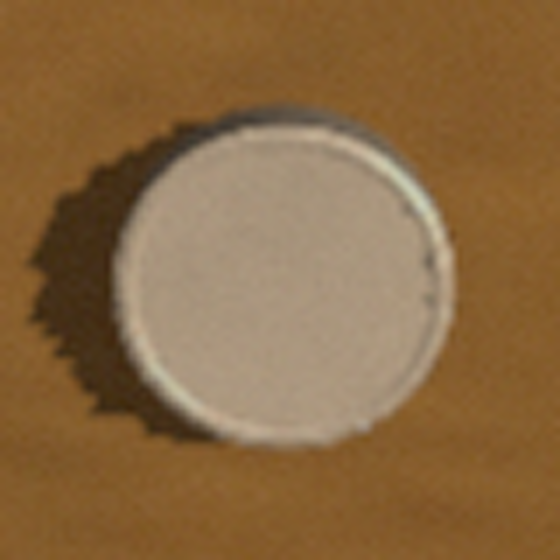

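```bash
python3 -m inch '[-0.02,-0.04,-1,0,0,0,0,0,0,-1,0,0,0,0,0,0,-1,0,0,0,0,0,0,-1,0,0,0,0,0,0,-0.56,0,0,0,0.3,0,0,0,0,0,0,0.45,0,0,0,0,0,0,0.47,0,0,0,0,0,0,0.47]'; python3 -c "
from h import *
d=cam('side');crop(d,210,140,330,230,6.5,'sd14')
d=cam('scene');crop(d,150,220,270,310,6.5,'sc14')"
```

```text
clock: 20.55
tcp_pos: [0.4115, 0.377, 0.0271]
orientation: [-0.705, -0.052, 0.051, 0.705]
force: [0.4, -0.1, 1.2]
gripper_width: 0.0457
```

View pics/sc14.png

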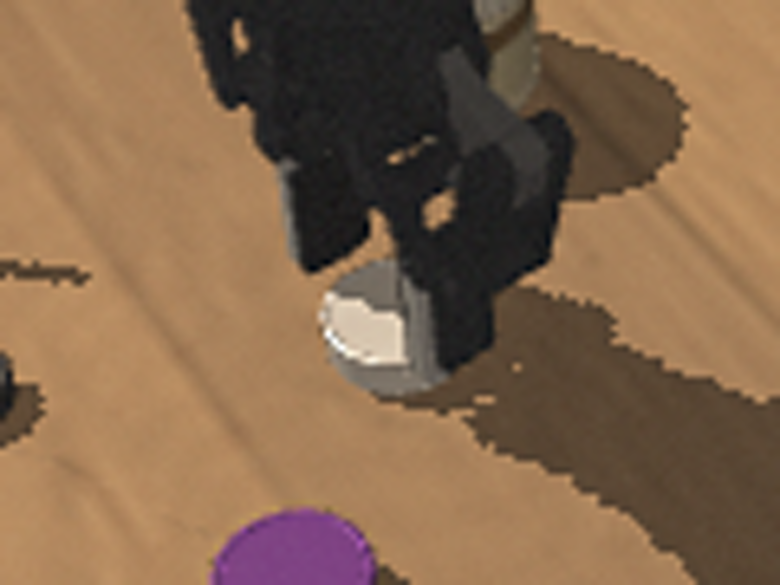

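View pics/sd14.png

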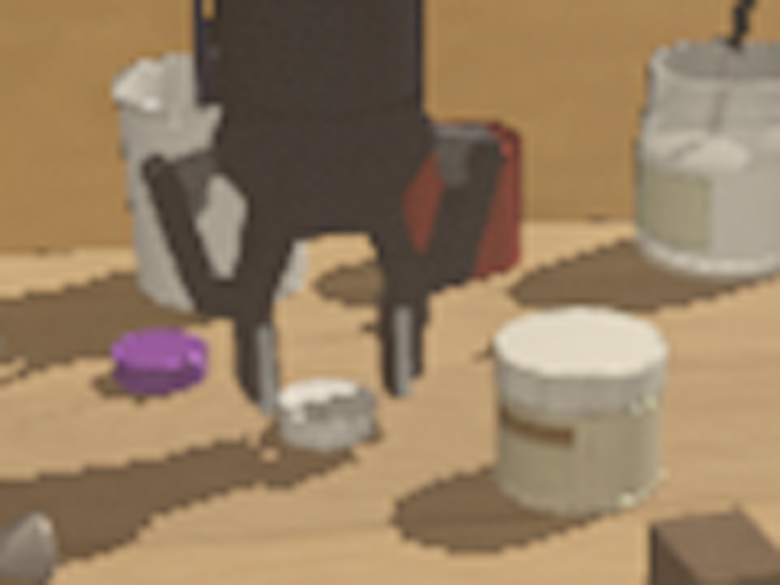

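```bash
python3 -m inch '[-0.03,0.02,-0.15,0,0,0,0.45,0,0,-0.12,0,0,0,0.45,0,0,0,0,0,0,0.45]';python3 -m inch '[0,0,0,0,0,0,0.6,0,0,0,0,0,0,1,0,0,0,0,0,0,1,0,0,0,0,0,0,1,0,0,0,0,0,0,1]'
```

```text
clock: 20.9
tcp_pos: [0.4092, 0.3778, 0.019]
orientation: [0.705, 0.052, -0.052, -0.705]
force: [0.5, 0.4, 0.3]
gripper_width: 0.0471
clock: 21.32
tcp_pos: [0.4096, 0.3778, 0.0197]
orientation: [-0.705, -0.052, 0.052, 0.705]
force: [-1.9, -1.4, 4.3]
gripper_width: 0.0354
```

```bash
python3 -m inch '[0,0,0.5,0,0,0,1, 0,0,1,0,0,0,1, 0,0,1,0,0,0,1, 0,0,1,0,0,0,1, 0,0,0.6,0,0,0,1, 0.64,-0.87,0,0,0,0,1, 0.64,-0.87,0,0,0,0,1, 0.64,-0.87,0,0,0,0,1, 0.64,-0.87,0,0,0,0,1, 0.64,-0.87,0,0,0,0,1, 0.64,-0.87,0,0,0,0,1, 0,0,0,0,0,0,1, 0,0,0,0,0,0,1]'; python3 -c "
from h import *
import pickle
c=cam('wrist','w15')
s=ctrl.state();x=R.from_quat(s['orientation']).as_matrix();print(s['tcp_pos'],np.degrees(np.arctan2(x[1,0],x[0,0])))
"
```

```text
clock: 22.4
tcp_pos: [0.5065, 0.2455, 0.1225]
orientation: [0.705, 0.051, -0.05, -0.705]
force: [1.0, 0.9, 0.2]
gripper_width: 0.0351
[0.50562155 0.24700225 0.12229762] 8.355353706751474
```

View pics/w15.png

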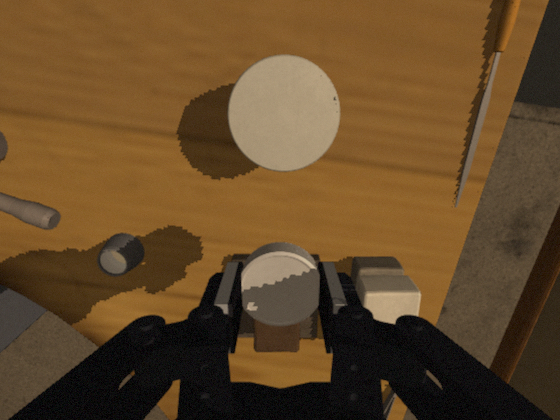

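```bash
python3 -c "
from h import *
c=cam('wrist');print(back(c,284.5,112,.056)); p=ctrl.state()['tcp_pos'];print(p, proj(c,[p[0],p[1],p[2]-.0067]))"
python3 -m inch '[0,0.03,-0.8,0,0,0,1,0,0,-1,0,0,0,1,0,0,-1,0,0,0,1,0,0,-0.8,0,0,0,1,0,0,-0.2,0,0,0,1,0,0,0,0,0,0,1,0,0,0,0,0,0,1]';python3 -m inch '[0,0,-0.12,0,0,0,1,0,0,0,0,0,0,1]'
```

```text
[0.49723521 0.3218288  0.056     ]
[0.50510397 0.24792007 0.12215012] [278.94722089 287.41669997]
clock: 23.08
tcp_pos: [0.5056, 0.2488, 0.0276]
orientation: [-0.705, -0.052, 0.052, 0.705]
force: [-0.4, 0.9, -0.2]
gripper_width: 0.0353
clock: 23.25
tcp_pos: [0.506, 0.2486, 0.0248]
orientation: [-0.705, -0.053, 0.052, 0.706]
force: [0.5, -0.4, -0.2]
gripper_width: 0.0351
```

```bash
python3 -m inch '[0,0,-0.12,0,0,0,1,0,0,0,0,0,0,1]';python3 -m inch '[0,0,-0.06,0,0,0,1,0,0,0,0,0,0,1]';python3 -m inch '[0,0,-0.06,0,0,0,1,0,0,0,0,0,0,1]'
```

```text
clock: 23.42
tcp_pos: [0.5056, 0.2481, 0.021]
orientation: [-0.705, -0.052, 0.052, 0.705]
force: [0.0, -0.2, -1.3]
gripper_width: 0.0348
clock: 23.58
tcp_pos: [0.5057, 0.2481, 0.0197]
orientation: [-0.705, -0.052, 0.052, 0.705]
force: [-1.1, 0.4, 3.1]
gripper_width: 0.035
clock: 23.75
tcp_pos: [0.5058, 0.2481, 0.0195]
orientation: [-0.705, -0.052, 0.052, 0.706]
force: [-8.1, -3.6, 21.9]
gripper_width: 0.0351
```

```bash
python3 -m inch '[0,0,0.07,0,0,0,1, 0,0,0,0,0,0,0.4, 0,0,0,0,0,0,0.4, 0,0,0,0,0,0,0.4, 0,0,0.5,0,0,0,0.4, 0,0,1,0,0,0,0.4, 0,0,1,0,0,0,0.4, 0,0,1,0,0,0,0.45, 0,0,1,0,0,0,0.45, -0.96,-0.45,0,0,0,0,0.45, -0.96,-0.45,0,0,0,0,0.45, -0.96,-0.45,0,0,0,0,0.45, -0.96,-0.45,0,0,0,0,0.45, -0.96,-0.45,0,0,0,0,0.45, 0,0,0,0,0,0,0.45, 0,0,0,0,0,0,0.45]'; python3 -c "
from h import *
import pickle
c=cam('wrist','w16');pickle.dump(c,open('w16.pkl','wb'))
d=cam('scene','s16')
s=ctrl.state();x=R.from_quat(s['orientation']).as_matrix();print(s['tcp_pos'],np.degrees(np.arctan2(x[1,0],x[0,0])),s['joint_positions'].round(2))
"
```

```text
clock: 25.08
tcp_pos: [0.3848, 0.1915, 0.1329]
orientation: [-0.705, -0.052, 0.052, 0.706]
force: [0.6, -0.4, 0.3]
gripper_width: 0.047
[0.38622349 0.19213653 0.13286385] 8.420169654492128 [-1.03 -0.04  0.46  2.13  0.02  1.04 -0.43]
```

View pics/w16.png

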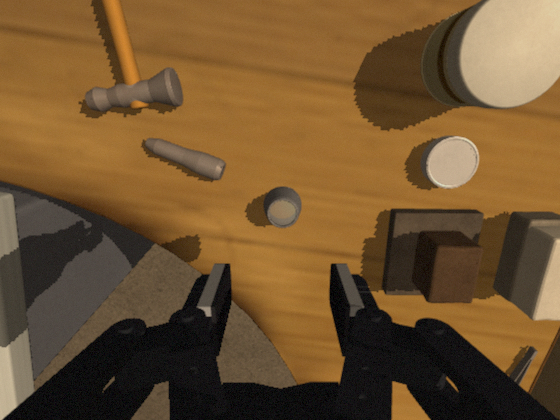

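View pics/s16.png

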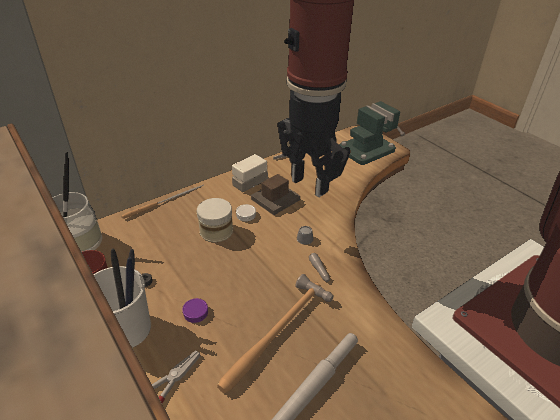

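```bash
python3 -c "
from h import *
import pickle
c=pickle.load(open('w16.pkl','rb'));crop(c,250,175,320,240,8,'w16a')
p=ctrl.state()['tcp_pos'];print('tcp',proj(c,[p[0],p[1],.022]),proj(c,[p[0],p[1],0]))
print('tin',back(c,451,162,.013)); print('tooltip',back(c,225,170,.005))"
```

```text
tcp [281.71119668 214.23242859] [281.55888297 205.46226294]
tin [0.50458767 0.24790381 0.013     ]
tooltip [0.33865862 0.21556498 0.005     ]
```

View pics/w16a.png

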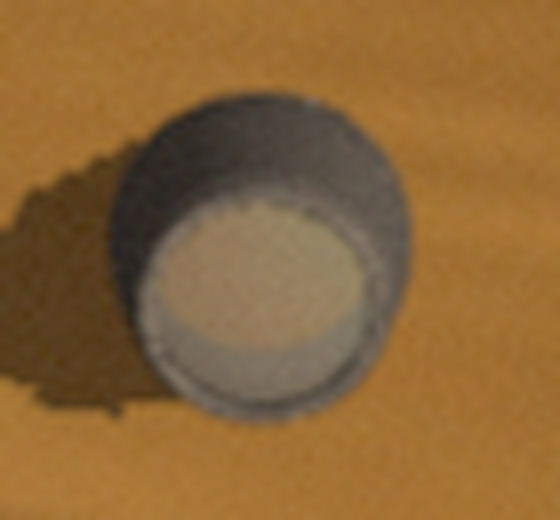

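```bash
python3 -m inch '[0.03,0,-1,0,0,0,0.45,0,0,-1,0,0,0,0.45,0,0,-1,0,0,0,0.45,0,0,-1,0,0,0,0.45,0,0,-0.5,0,0,0,0.45,0,0,0,0,0,0,0.45,0,0,0,0,0,0,0.45]';python3 -m inch '[0,0,0,0,0,0,0.6,0,0,0,0,0,0,1,0,0,0,0,0,0,1,0,0,0,0,0,0,1,0,0,0,0,0,0,1]'; python3 -c "
from h import *
d=cam('scene');crop(d,240,170,360,260,6.5,'sc17')"
```

```text
clock: 25.77
tcp_pos: [0.3868, 0.1915, 0.0194]
orientation: [0.706, 0.052, -0.052, -0.705]
force: [0.1, 0.3, 0.5]
gripper_width: 0.047
clock: 26.18
tcp_pos: [0.3875, 0.1924, 0.021]
orientation: [-0.705, -0.053, 0.051, 0.706]
force: [-0.2, -2.4, 7.3]
gripper_width: 0.0254
```

View pics/sc17.png

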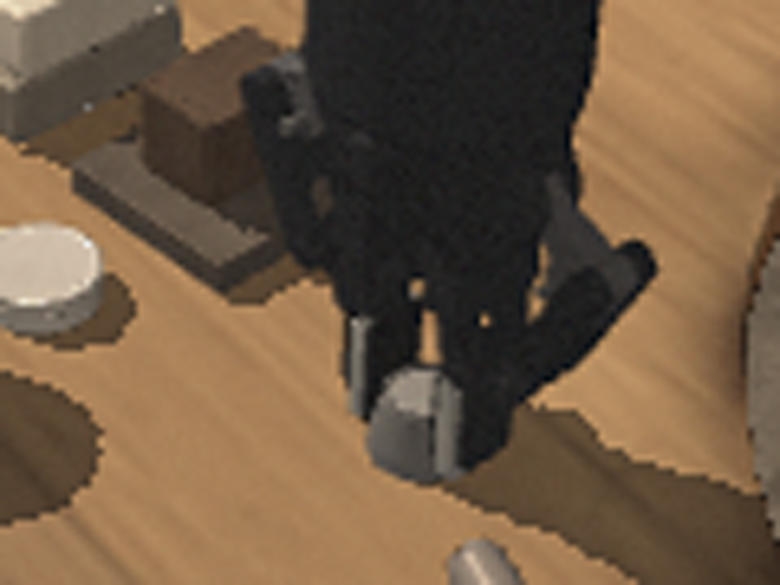

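```bash
python3 -m inch '[0,0,0.4,0,0,0,1, 0,0,0.8,0,0,0,1, 0,0,1,0,0,0,1, 0,0,1,0,0,0,1, 0,0,1,0,0,0,1, 0.9,-0.63,0,0,0,0,1, 0.9,-0.63,0,0,0,0,1, 0.9,-0.63,0,0,0,0,1, 0.9,-0.63,0,0,0,0,1, 0.9,-0.63,0,0,0,0,1, 0.9,-0.63,0,0,0,0,1, 0,0,0,0,0,0,1, 0,0,0,0,0,0,1]'; python3 -c "
from h import *
import pickle
c=cam('wrist','w18');pickle.dump(c,open('w18.pkl','wb'))
s=ctrl.state();x=R.from_quat(s['orientation']).as_matrix();print(s['tcp_pos'],s['gripper_width'],np.degrees(np.arctan2(x[1,0],x[0,0])),s['joint_positions'].round(2))
"
```

```text
clock: 27.32
tcp_pos: [0.5222, 0.096, 0.1255]
orientation: [0.705, 0.051, -0.051, -0.705]
force: [-0.4, 0.0, -0.6]
gripper_width: 0.0252
[0.52127502 0.09706792 0.12526355] 0.024729527469605474 8.36917634168018 [-0.82  0.22  0.63  1.93 -0.15  1.04  0.01]
```

View pics/w18.png

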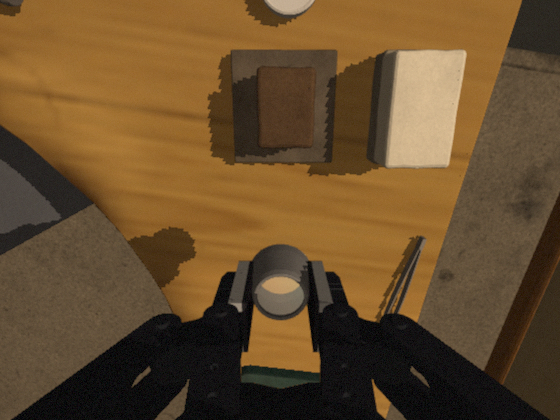

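```bash
python3 -c "
from h import *
import pickle
c=pickle.load(open('w18.pkl','rb'));crop(c,200,30,360,180,5,'w18a')
s=ctrl.state()
"
```

View pics/w18a.png

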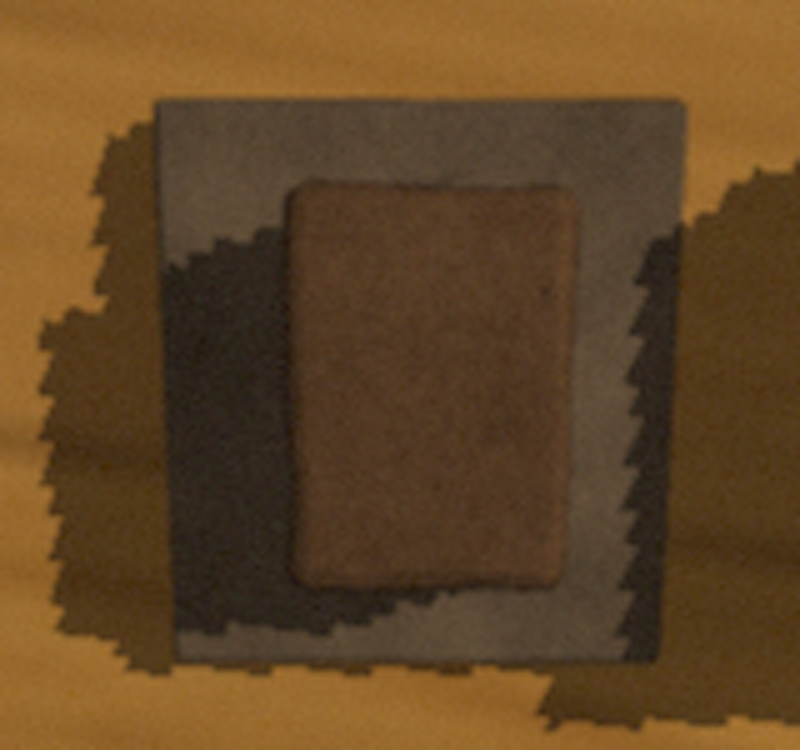

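```bash
python3 -c "
from h import *
import pickle
c=pickle.load(open('w18.pkl','rb'))
def P(r):print(r[0].round(4),np.degrees(r[0][2]).round(2),r[1].round(2))
P(fitrect(c,q([(155,100),(685,100),(660,662),(176,662)],5,200,30),.07,.074,.013,[.51,.17,.1]))
P(fitrect(c,q([(288,182),(579,185),(565,587),(293,585)],5,200,30),.035,.047,.048,[.51,.17,.1]))
print('loupe held',back(c,281,293,.1255+.001), ctrl.state()['tcp_pos'])
"
```

```text
[0.5137 0.1713 0.1445] 8.28 1.06
[0.5146 0.1725 0.1377] 7.89 2.25
loupe held [0.52222923 0.09904842 0.1265    ] [0.52127502 0.09706792 0.12526355]
```

```bash
python3 -m inch '[0,0,-0.8,0,0,0,1,0,0,-1,0,0,0,1,0,0,-1,0,0,0,1,0,0,-0.8,0,0,0,1,0,0,-0.3,0,0,0,1,0,0,0,0,0,0,1,0,0,0,0,0,0,1]';python3 -m inch '[0,0,-0.1,0,0,0,1,0,0,0,0,0,0,1]';python3 -m inch '[0,0,-0.06,0,0,0,1,0,0,0,0,0,0,1]'
```

```text
clock: 27.95
tcp_pos: [0.5212, 0.0978, 0.0279]
orientation: [-0.705, -0.052, 0.052, 0.705]
force: [0.6, -0.3, -0.2]
gripper_width: 0.0249
clock: 28.12
tcp_pos: [0.5219, 0.0977, 0.0256]
orientation: [-0.705, -0.053, 0.051, 0.706]
force: [0.6, 0.1, -0.7]
gripper_width: 0.0253
clock: 28.28
tcp_pos: [0.5215, 0.0974, 0.0235]
orientation: [-0.705, -0.052, 0.052, 0.705]
force: [-0.7, -0.3, -0.1]
gripper_width: 0.0255
```

```bash
python3 -m inch '[0,0,-0.06,0,0,0,1,0,0,0,0,0,0,1]';python3 -m inch '[0,0,-0.04,0,0,0,1,0,0,0,0,0,0,1]'
```

```text
clock: 28.45
tcp_pos: [0.5212, 0.0973, 0.0215]
orientation: [-0.705, -0.052, 0.052, 0.705]
force: [-0.2, -0.7, -0.4]
gripper_width: 0.0251
clock: 28.62
tcp_pos: [0.5213, 0.0972, 0.021]
orientation: [-0.705, -0.052, 0.052, 0.705]
force: [-3.8, -0.4, 8.1]
gripper_width: 0.0255
```

```bash
python3 -m inch '[0,0,0.02,0,0,0,0.5, 0,0,0,0,0,0,0.5, 0,0,0,0,0,0,0.5, 0,0,0.5,0,0,0,0.5, 0,0,1,0,0,0,0.5, 0,0,1,0,0,0,0.3, 0,0,1,0,0,0,0.3, 0,0.5,1,0,0,0,0.3, 0,1,1,0,0,0,0.2, 0,1,1,0,0,0,0, 0,1,1,0,0,0,0, 0,1,1,0,0,0,0, 0,1,1,0,0,0,0, 0,1,1,0,0,0,0, 0,1,0,0,0,0,0, 0,1,0,0,0,0,0, 0,0,0,0,0,0,0,0,0,0,0,0,0,0]'; python3 -c "
from h import *
import pickle
c=cam('wrist','w19');pickle.dump(c,open('w19.pkl','wb'))
d=cam('scene','s19');pickle.dump(d,open('s19.pkl','wb'))
crop(d,180,130,340,250,5,'s19a');cam('side','sd19')
print(ctrl.state()['tcp_pos'])
"
```

```text
clock: 30.12
tcp_pos: [0.5206, 0.311, 0.2839]
orientation: [0.705, 0.053, -0.053, -0.705]
force: [1.2, -1.0, 0.3]
gripper_width: 0.0856
[0.52156024 0.30831264 0.28398551]
```

View pics/w19.png

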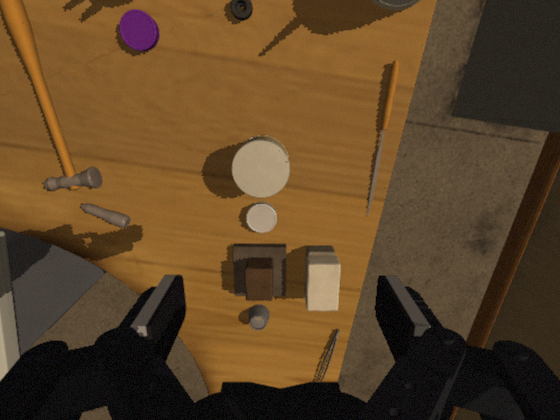

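View pics/s19a.png

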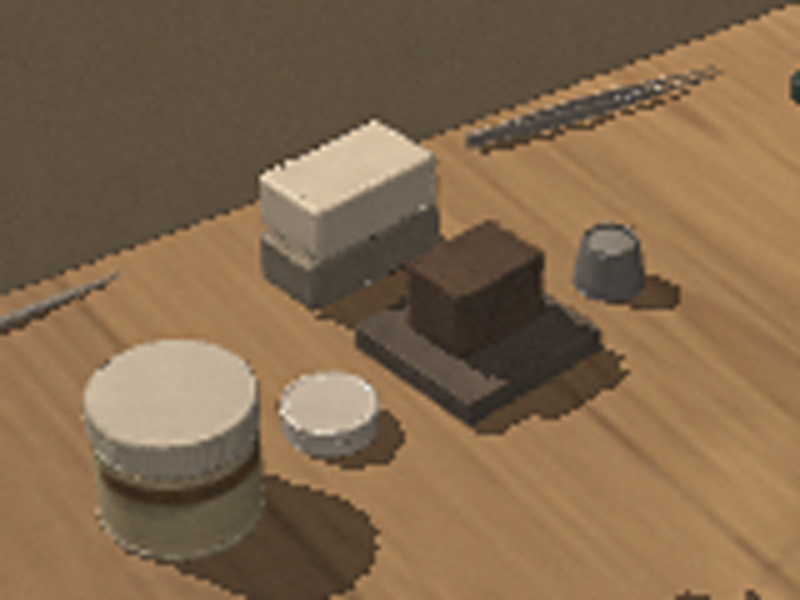

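```bash
python3 -c "
from h import *
import pickle
d=pickle.load(open('s19.pkl','rb'));c=pickle.load(open('w19.pkl','rb'))
k=lambda p:q(p,5,180,130)
def P(n,r):print(n,r[0].round(4),np.degrees(r[0][2]).round(2),r[1].round(2));return r[0]
pl=P('plate',fitrect(d,k([(476,413),(355,331),(485,262),(602,337)]),.07,.074,.013,[.51,.17,.1]))
P('white',fitrect(d,k([(314,213),(261,178),(376,120),(437,158)]),.041,.067,.052,[.59,.18,.1]))
pl=np.array([.5117,.1709]);t=.1385;e=np.array([np.cos(t),np.sin(t)]);f=np.array([-np.sin(t),np.cos(t)])
for n,p,z in [('jar',(172,393),.056),('tin',(329,402),.013),('loupe',(612,242),.022)]:
  x=back(d,*k(p),z)[:2];v=x-pl;print(n,x.round(4),'plate frame',(v@e).round(4),(v@f).round(4),np.hypot(*v).round(4))
print('wrist')
for n,p,z in [('jar',(261,167.5),.056),('tin',(262,218),.013),('loupe',(258,320),.022)]:
  x=back(c,*p,z)[:2];v=x-[.5138,.1725];print(n,x.round(4),'plate frame',(v@e).round(4),(v@f).round(4),np.hypot(*v).round(4))
crop(c,220,120,350,335,2.8,'w19a')
"
```

```text
plate [0.5082 0.1723 0.1542] 8.83 0.66
white [0.5913 0.1814 0.1284] 7.36 1.51
jar [0.4969 0.3167] plate frame 0.0055 0.1464 0.1465
tin [0.5058 0.2458] plate frame 0.0045 0.075 0.0751
loupe [0.5192 0.0968] plate frame -0.0028 -0.0744 0.0745
wrist
jar [0.4987 0.3206] plate frame 0.0055 0.1488 0.1489
tin [0.5072 0.2483] plate frame 0.0039 0.076 0.0761
loupe [0.5215 0.1031] plate frame -0.002 -0.0698 0.0699
```

View pics/w19a.png

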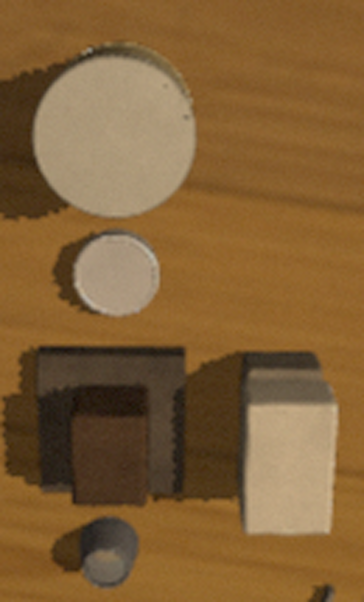

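```bash
python3 -c "
from h import *
import pickle
a=pickle.load(open('s5.pkl','rb'));b=pickle.load(open('s19.pkl','rb'));c=pickle.load(open('w19.pkl','rb'))
A=a['image'][160:240,190:310,::-1];B=b['image'][160:240,190:310,::-1]
cv2.imwrite('pics/diff.png',cv2.resize(np.vstack([A,B]),None,fx=3.6,fy=3.6,interpolation=cv2.INTER_CUBIC))
g=cv2.cvtColor(A,cv2.COLOR_BGR2GRAY).astype(np.float32);h=cv2.cvtColor(B,cv2.COLOR_BGR2GRAY).astype(np.float32)
print('plate corner shift',cv2.phaseCorrelate(g[30:55,58:110].copy(),h[30:55,58:110].copy()),'jar',cv2.phaseCorrelate(g[40:75,5:42].copy(),h[40:75,5:42].copy()))
x=back(c,*q((104,567),2.8,220,120),.022);print(x, np.hypot(*(x[:2]-[.5138,.1725])))
"
```

```text
plate corner shift ((0.1465358633559255, 0.7747716783646084), 0.5445448010056108) jar ((-0.007478071122733354, -0.009283548009637599), 1.001920636370778)
[0.52035761 0.09928341 0.022     ] 0.07350966944151312
```

View pics/diff.png

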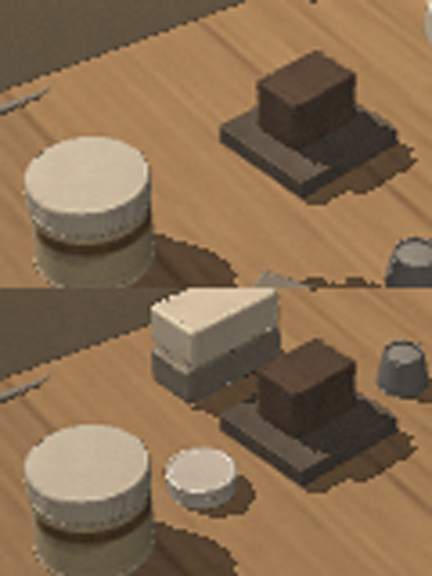

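```bash
python3 -c "
from h import *
import pickle
a=pickle.load(open('s5.pkl','rb'));b=pickle.load(open('s19.pkl','rb'))
z=pickle.load(open('s11.pkl','rb'));y=pickle.load(open('s13.pkl','rb'));s4=pickle.load(open('s4.pkl','rb'))
def G(c):return cv2.cvtColor(c['image'],cv2.COLOR_RGB2GRAY).astype(np.float32)
r=(slice(192,222),slice(262,306))
for n,k in [('s4',s4),('s11',z),('s13',y),('s19',b)]: 
  print(n,cv2.phaseCorrelate(G(a)[r].copy(),G(k)[r].copy()), np.abs(G(a)[r]-G(k)[r]).mean())
ims=[k['image'][175:220,245:310,::-1] for k in (a,z,y,b)]
I=np.vstack([np.hstack(ims[:2]),np.hstack(ims[2:])]);cv2.imwrite('pics/diff2.png',cv2.resize(I,None,fx=6,fy=6,interpolation=cv2.INTER_NEAREST))"
```

```text
s4 ((0.4291441799137523, 0.020009423707087137), 0.6789233656282778) 15.09394
s11 ((0.49911660255405366, 0.038205856090767654), 1.0200397922374584) 2.6204545
s13 ((0.5047071469852895, -0.016531888220695734), 1.0078470754623412) 3.135606
s19 ((0.4262352779401688, -0.004100278509014288), 1.0028020940003572) 3.6303031
```

View pics/diff2.png

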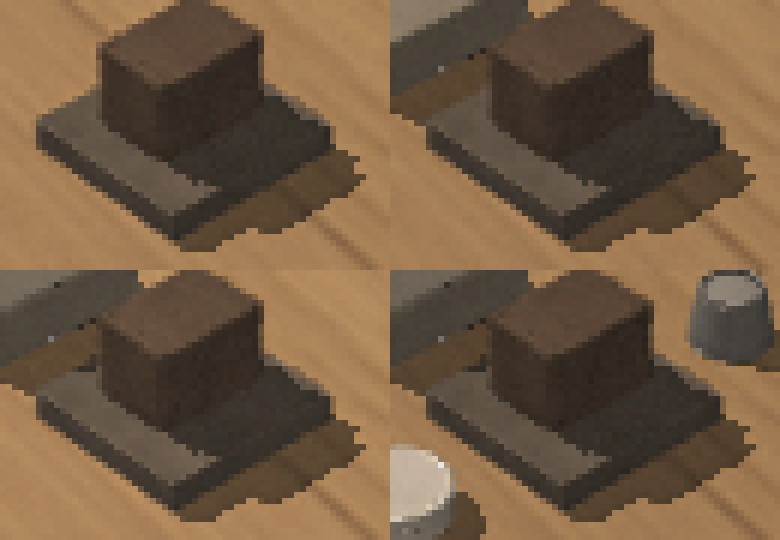

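```bash
python3 -c "
from workcell import ctrl
print(ctrl.job_done())"
```

```text
the job is handed in; nothing more can be done
None
```

The soldering place is set out in the order asked and handed in at about 30 s on the clock. The arm was clear of everything at hand-in.

The last checks are from the scene and wrist images, good to about 2 mm:

| Item | Result |
|---|---|
| Charcoal block | On the plate, within about 2 mm of its centre and about 1° of square |
| Firebrick | Behind the plate with a gap of about 25–26 mm, centred to under 1 mm, parallel within about 1° |
| White block | Flat and square on the firebrick, centres within about 1 mm |
| Round tin | 75–76 mm from the plate's middle, roughly halfway to the jar (146–149 mm away) |
| Loupe | On its wide rim on the opposite side, 73.5–74.5 mm from the plate's middle |
| Plate and jar | No shift in the before and after images |

- **Loupe distance:** one rough wrist reading gave 70 mm. A closer crop of the same picture gave 73.5 mm, and the scene camera gave 74.5 mm.
- **Plate position:** one late scene reading came out about 3 mm off the earlier ones, and one image comparison showed a shift of nearly a pixel. I put the first down to a misread corner and the second to the firebrick's shadow. A crop of just the plate's near edges matched the earlier images to within half a pixel, so the plate had not moved.
- **Contact force:** the highest force reading was about 24 N, when the tin was pressed briefly onto the bench.

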